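Bearing, spacer and bayonet retainer onto a sprung drive shaft

TASK

Reassemble the small drive head on the bench: slide the ball bearing down its upright shaft onto the sprung seat, then the plain spacer sleeve on top of the bearing, and then the slotted retainer. Feel for the angle at which the retainer's slot drops over the shaft's cross-pin, press it down against the spring, give it a quarter turn and ease off, so that the pin springs home in the retainer's cross groove and holds the stack down by itself. Work gently, never leaning on the shaft or stack with more than about 4 kg, and leave the bottle, the beaker and the screwdriver where they are.

Things in the scene. Friction and masses are not known exactly. Their poses are not given: they have to be found in the camera images.
- drive_head: Drive head, fixed to the bench: square plate 110 x 110 x 10 mm, grey round housing 77 mm across up to z 34 mm, boss 52 mm up to 38 mm, above it a coil spring under a steel seat flange 41 mm across and 4.5 mm thick, and an upright shaft. Origin: centre of the plate's underside, on the shaft axis; z up, plate sides along x and y. Heights below are above this origin. A brake holds the shaft: it does not turn.
- shaft_end (a point): Centre of the shaft's end, 97.5 mm up. The shaft is 23 mm thick from the seat up to 70.5 mm, chamfered to 17 mm at 74 mm, then a neck 11 mm thick up to 92.5 mm, tapering to 5 mm at this end. Axes as the drive head's.
- pin_centre (a point): Middle of the level cross-pin through the neck, 90 mm up: 4 mm thick, 21 mm long, flat on top, round below. Its direction is NOT in this pose (axes as the drive head's): it lies anywhere within 1.4 rad either side of the head's x. See it or feel it: a retainer stops on the pin (underside 92 mm up) until its slot is over it, within about 0.1 rad, then goes 8 mm farther, onto the spacer.
- preload_seat (a joint): How far the sprung seat is pressed down (m): 0 extended (seat face 54 mm up), 0.010 lower stop. Spring force 4.5 N at 0 plus 0.9 N per mm; the parts' weight does not move it. With all three parts on, the retainer's top clears the pin from 0.007 (10.8 N) on; pin home in the groove: 0.0045; retainer not caught: back to 0.
- bearing: Ball bearing, two steel races with a black shield between: 47 mm outside, bore 25 mm, 12 mm high, about 80 g, lying flat. Origin: centre of its underside; z along its axis, up.
- spacer: Plain brass spacer sleeve: 34 mm outside, bore 25 mm, 18 mm high, about 70 g, standing upright. Origin: centre of its underside; z along its axis, up.
- retainer: Steel bayonet retainer, about 90 g, lying groove up: disc 46 mm across, 11 mm high, two flats 38 mm apart facing its +y and -y to grip. Through it a 13 mm hole and a slot along its x, 25 x 6.5 mm, that lets the pin pass; across its top a groove along its y, 25 x 7 mm, 2.5 mm deep, where the pin lies after a quarter turn either way. Origin: centre of its underside; z up.
- amber_bottle: Bystander: amber reagent bottle with a cap, 54 mm across, 115 mm high. Origin: centre of its underside.
- beaker: Bystander: glass beaker, 56 mm across, 68 mm high. Origin: centre of its underside.
- screwdriver: Bystander: screwdriver with an orange handle, 167 mm long (along its y), 18 mm high, lying flat. Origin: middle of its underside.
There are look-alikes about, which are no part of the job. What is shaped like the bearing but turquoise is not meant. What is shaped like the retainer but turquoise is not meant.

How it is judged:
By the outcome, as a careful person would: the job done as asked, in the order asked, and still so for the second after the job is handed in, with the robot touching nothing.
It also fails if it takes over 72 s, if anything falls off the work surface, if the arm or the gripper's body presses on something with over 40 N, if the wrist force passes 120 N, or if a joint passes its speed limit or range.

ROBOT

A 6-joint arm with a two-finger parallel gripper is mounted at the origin on a cart in front of the work surface, level with it; the furniture and walls round the work are solid. World frame = base frame: x ahead of the robot, y to its left, z up, the work surface at z = 0. Lengths are in m, angles in rad, forces in N, time in s.
With the tool pointing down it reaches from about 0.25 to 0.775 m from the base axis. Payload 8.9 kg.
Tool frame: the origin (TCP) lies on the mounting face of the last link; the fingertips stand 173 mm ahead of it and the grasp point (between the pads) lies 155 mm ahead of it; z points along the fingers, y is the direction in which the jaws open and shut (so a half turn about z gives the same grasp; the last joint's range is limited). The gripper opens to 85 mm and grips with 20 to 120 N. Pads are 22 mm wide; open, the fingers measure 114 mm over their backs; the gripper's body (76 mm by 85 mm) begins 54 mm behind the grasp point. The pads swing forward as they close: fully open they stand 13 mm farther back than shut.
Start: joints at [-1.37, 0.291, -0.153, 1.127, 0, 1.431], TCP at [0.175, -0.495, 0.405] pointing down, gripper open.
Joint ranges: [-2.52, 2.52], [-0.91, 1.74], [-1.3, 1.37], [-1.96, 2.02], [-1.52, 1.47], [-3.14, 3.14]. Speed limits (rad/s): [2.22, 2.22, 2.79, 3.14, 3.14, 3.14].

INTERFACE

Orientations are given as a rotation vector (axis times angle).
In Python, from cell import manip gives the robot as it stands.
- The arm moves only by the tool step_arm, never from a script. Its argument "motion" is one flat list of numbers, 5 for each row, row after row: the shift along the tool's x, y, z in mm, then the turn about the tool's z in rad, then the gripper's target within -1 to 1 (shut at 1, half-way at 0, fully open at -1). A call has 1 to 20 rows; each row is the pose to reach, as a shift and turn from the pose commanded when the call began, along the tool's axes at that moment; what a row does not reach only later rows make up. A row lasts 1/8 s, in which the tool goes at most 62.5 mm and 10.7 degrees, less where a joint would pass 70% of its speed; a pose out of reach is approached as far as the arm can. A call with a gripper value outside its range is refused whole. The fingers move at their own pace and stop on an object; "grip_force" is the grip in N (left out, the last holds). Time passes only in rows, so rows that repeat a pose let the fingers close. It gives the time, the measured TCP pose, the force and the opening at its end, in the units of the state.
- manip.get_obs(): the state, without advancing time (a new reading comes with each control period).
- manip.read_camera(name): name is "scene" or "top" or "wrist"; returns a dict with "img" (400x640x3 uint8, red, green, blue), "depth" (400x640 float32, m along the optical axis (not along the pixel's ray), 0 where there is no reading), "intrinsics" (3x3 intrinsics, pixels), "k1" (the pictures are not rectified: a ray, as slopes to the right and down, at radius r is drawn at 1 + k1 r^2 times it, then the intrinsics apply), "T" (4x4, takes a point from camera to world coordinates). Camera axes: x right, y down, z forward; pixel columns grow to the right and rows downward; lengths in m; the calibration is good to about 2 mm. A picture is of the moment at which its call begins.
- manip.sign_off(): hands the job in, once; it reports no verdict.
The state is a dict: "t": time; "joint_pos": joint angles; "qvel": joint speeds; "joint_efforts": joint torques, N m; "tool_pos": TCP position; "eef_rot": TCP orientation; "contact_force": force on the tool from outside, world axes, zero at the start; "wrist_torque": the same for the moment, N m; "width": finger opening in m.
Only numpy, scipy, OpenCV 4.12 (cv2) and the standard library are available. Lean on these libraries where they do the work, as an engineer would, in place of code of your own. Each camera call takes 0.05 s, during which the arm holds its last target.

## Working session

There is one attempt and no reset: what is moved stays moved. The work goes in short steps, Python scripts to look and compute and a tool call to move; the robot and the scene stay as the last step left them, time stands still between calls to the robot, and variables do not carry over. Pictures are saved under pics/ and viewed, and the job is handed in when it is done.

Besides the shell and the picture viewer there is one more tool, called as name(argument=value, ...), one argument or row to a line, values as JSON. step_arm: Moves the arm, as the interface text tells. Its arguments: {"type":"object","properties":{"motion":{"type":"array","items":{"type":"number"}},"grip_force":{"type":"number"}},"required":["motion"]}

```bash
ls; mkdir -p pics; cat > h.py <<'E'
import numpy as np, cv2
from cell import manip
def cam(n):
    return manip.read_camera(n)
def save(im,name,s=1):
    cv2.imwrite('pics/'+name,cv2.resize(im[:,:,::-1],None,fx=s,fy=s,interpolation=cv2.INTER_CUBIC))
def rays(c,uv):
    uv=np.asarray(uv,float).reshape(-1,1,2)
    d=np.array([c['k1'],0,0,0,0])
    p=cv2.undistortPoints(uv,np.array(c['intrinsics'],float),d).reshape(-1,2)
    D=np.c_[p,np.ones(len(p))]@c['T'][:3,:3].T
    return c['T'][:3,3],D
def onplane(c,uv,z):
    o,D=rays(c,uv); t=(z-o[2])/D[:,2]
    return o+D*t[:,None]
def proj(c,P):
    P=np.asarray(P,float).reshape(-1,3)
    q=(P-c['T'][:3,3])@c['T'][:3,:3]
    s=q[:,:2]/q[:,2:]; r2=(s**2).sum(1,keepdims=True)
    s=s*(1+c['k1']*r2)
    K=c['intrinsics']; return np.c_[s[:,0]*K[0][0]+K[0][2],s[:,1]*K[1][1]+K[1][2]]
def cloud(c):
    v,u=np.mgrid[0:400,0:640]
    o,D=rays(c,np.c_[u.ravel(),v.ravel()])
    P=o+D*c['depth'].ravel()[:,None]
    P[c['depth'].ravel()==0]=np.nan
    return P.reshape(400,640,3)
E
python3 - <<'E'
from h import *
for n in ['scene','top','wrist']:
    c=cam(n); save(c['img'],n+'0.png'); print(n,c['T'].round(3).tolist(),c['intrinsics'],c['k1'])
print(manip.get_obs())
E
```

```text
pics
scene [[-0.465, -0.46, 0.757, -0.146], [-0.885, 0.26, -0.386, 0.431], [-0.019, -0.849, -0.528, 0.584], [0.0, 0.0, 0.0, 1.0]] [[453.35219584   0.         323.63595234]
 [  0.         453.35219584 202.08541568]
 [  0.           0.           1.        ]] -0.03688834647542211
top [[-0.027, -0.996, 0.09, 0.458], [-1.0, 0.025, -0.016, 0.102], [0.014, -0.09, -0.996, 0.977], [0.0, 0.0, 0.0, 1.0]] [[432.59153811   0.         315.21296169]
 [  0.         432.59153811 199.13825676]
 [  0.           0.           1.        ]] 0.013915811342716385
wrist [[0.334, -0.905, -0.264, 0.242], [-0.943, -0.32, -0.094, -0.472], [0.001, 0.28, -0.96, 0.373], [0.0, 0.0, 0.0, 1.0]] [[347.71019066   0.         317.62047171]
 [  0.         347.71019066 201.32941063]
 [  0.           0.           1.        ]] -0.007242367427231628
{'t': 0.15, 'joint_pos': array([-1.37028254e+00,  2.91131398e-01, -1.53939989e-01,  1.12669257e+00,
        7.12598676e-06,  1.43146758e+00]), 'qvel': array([ 0.00189398, -0.00215237,  0.00302673, -0.00028793, -0.00121804,
       -0.00071098]), 'joint_efforts': array([ 1.26132974e-03, -5.37368667e+01,  3.31521356e+01,  1.15005675e-02,
       -1.05606046e-04,  2.60754047e-05]), 'tool_pos': array([ 0.17496159, -0.49482171,  0.4042791 ]), 'eef_rot': array([-3.09539424e+00, -5.31094638e-01,  3.52928588e-05]), 'contact_force': array([ 0.48720739, -0.31311748,  0.37168575]), 'wrist_torque': array([ 0.02039625, -0.0491932 , -0.0057979 ]), 'width': 0.08536197393784792}
```

View pics/scene0.png

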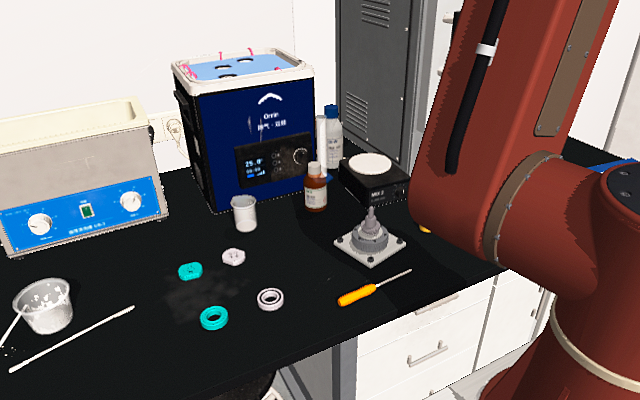

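View pics/top0.png

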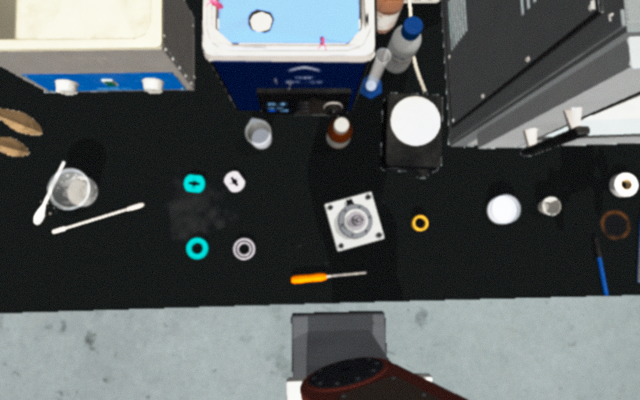

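View pics/wrist0.png

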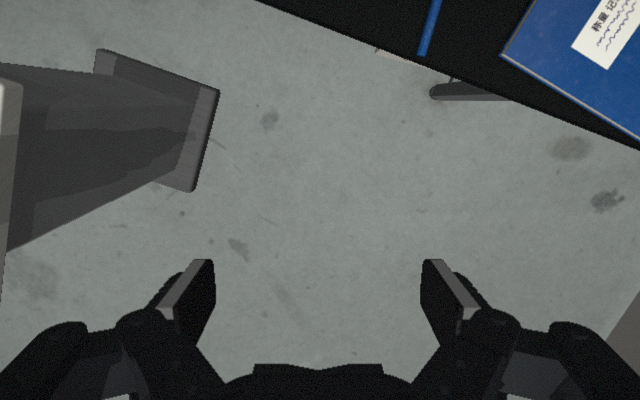

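```bash
python3 - <<'E'
from h import *
c=cam('top'); im=c['img']
save(im[150:290,170:450],'topcrop.png',2.8)
P=cloud(c)
for n,u,v,z in [('bear',244,248,.012),('tq',197,248,.012),('ret',234,182,.011),('tqret',194,183,.011),('spacer',420,223,.018),('shaft',355,219,.0975),('bottle',339,124,.115),('beaker',258,130,.068)]:
    print(n,onplane(c,[[u,v]],z).round(4),P[v,u].round(4))
s=cam('scene'); save(s['img'][190:340,160:450],'scenecrop.png',2.7)
E
```

```text
bear [[0.4408 0.2469 0.012 ]] [0.4406 0.2485 0.0015]
tq [[0.4436 0.3502 0.012 ]] [ 4.435e-01  3.534e-01 -2.000e-04]
ret [[0.5885 0.2677 0.011 ]] [ 5.900e-01  2.696e-01 -2.000e-04]
tqret [[0.5884 0.3569 0.011 ]] [0.5895 0.359  0.0029]
spacer [[ 0.4856 -0.1444  0.018 ]] [ 4.861e-01 -1.491e-01 -3.000e-04]
shaft [[0.4948 0.0081 0.0975]] [0.4951 0.0076 0.0923]
bottle [[0.688  0.0358 0.115 ]] [0.6875 0.036  0.1169]
beaker [[0.6914 0.2057 0.068 ]] [0.708  0.2131 0.0033]
```

View pics/topcrop.png

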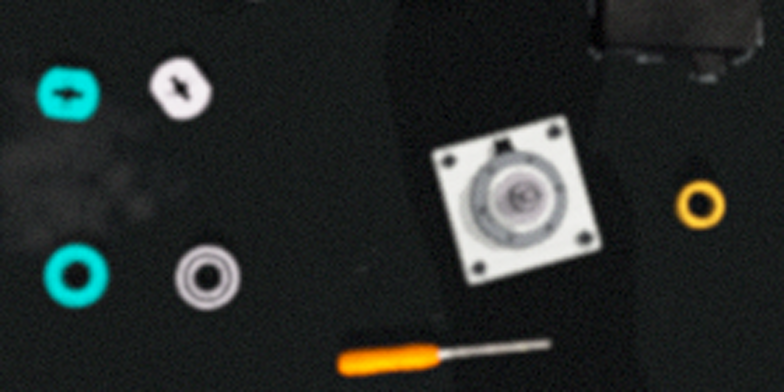

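View pics/scenecrop.png

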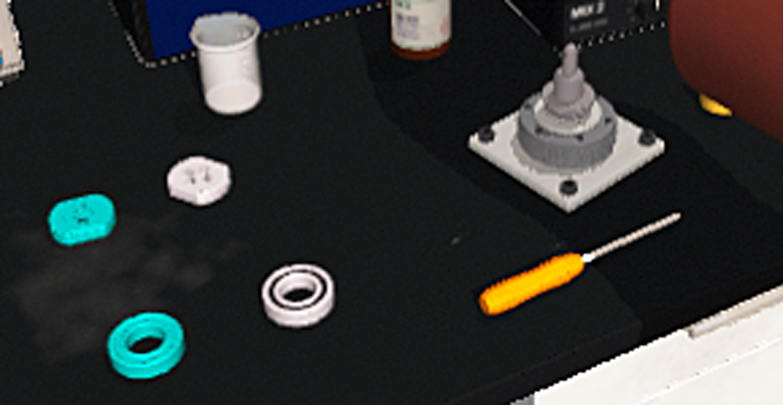

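step_arm(
  motion=[470,-370,0,-1.23,-1,470,-370,0,-1.23,-1,470,-370,0,-1.23,-1,470,-370,0,-1.23,-1,470,-370,0,-1.23,-1,470,-370,0,-1.23,-1,470,-370,0,-1.23,-1,470,-370,0,-1.23,-1,470,-370,0,-1.23,-1,470,-370,0,-1.23,-1,470,-370,0,-1.23,-1,470,-370,0,-1.23,-1,470,-370,0,-1.23,-1,470,-370,0,-1.23,-1],
)

```text
t: 2.0
tool_pos: [0.4945, 0.0097, 0.4048]
eef_rot: [2.224, 2.219, 0.0]
contact_force: [-0.5, 0.7, -0.2]
width: 0.0854
```

```bash
cat >> h.py <<'E'
from scipy.spatial.transform import Rotation as Ro
def delta(P,yaw=None):
    """shift mm in tool axes and turn from measured pose to TCP target P, yaw (of tool x)"""
    o=manip.get_obs(); R=Ro.from_rotvec(o['eef_rot']).as_matrix()
    y0=np.arctan2(R[1,0],R[0,0])
    d=R.T@(np.array(P)-o['tool_pos'])*1000
    t=0 if yaw is None else (y0-yaw+np.pi)%(2*np.pi)-np.pi
    print('shift',d.round(1),'turn',round(t,3),'yaw now',y0.round(3),'pos',o['tool_pos'].round(4),'q',o['joint_pos'].round(2),'F',o['contact_force'].round(1),'w',round(o['width'],4),'t',o['t'])
E
python3 - <<'E'
from h import *
c=cam('wrist'); save(c['img'],'w1.png'); delta([.495,.01,.4]); print(proj(c,[[.495,.008,.0975],[.495,.008,.09]]))
s=cam('scene'); save(s['img'][190:340,160:450],'s1.png',2.7)
E
```

```text
shift [0.2 0.4 4.9] turn 0 yaw now 1.568 pos [0.4946 0.0098 0.4049] q [-0.13  0.23 -0.23  1.11 -0.    1.45] F [ 0.4 -0.5 -0.4] w 0.0856 t 2.05
[[317.63686307 191.03000893]
 [317.62291105 188.76619916]]
```

View pics/w1.png

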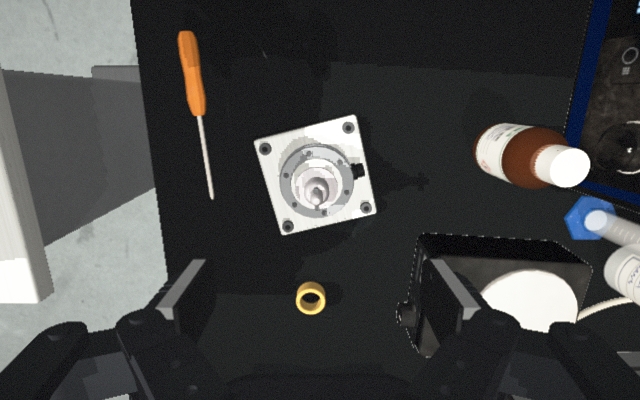

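```bash
python3 - <<'E'
from h import *
c=cam('wrist'); save(c['img'][150:230,275:375],'w1c.png',7)
E
```

```text
(no output)
```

View pics/w1c.png

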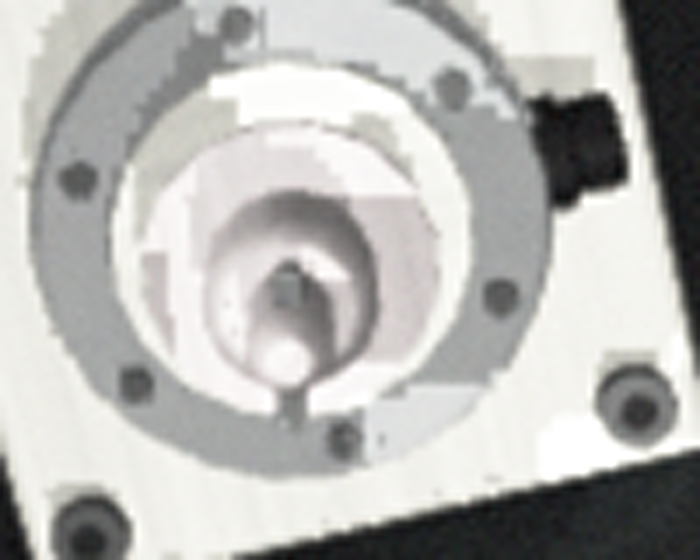

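```bash
python3 - <<'E'
from h import *
c=cam('wrist'); t=cam('top'); s=cam('scene')
save(t['img'][185:255,315:395],'t1c.png',8); save(s['img'][195:275,325:415],'s1c.png',8)
print(onplane(c,[[316.4,202]],.0975),onplane(s,[[371.3,207]],.0975))
E
```

```text
[[ 0.49412462 -0.00102279  0.0975    ]] [[0.48911957 0.00077419 0.0975    ]]
```

View pics/t1c.png

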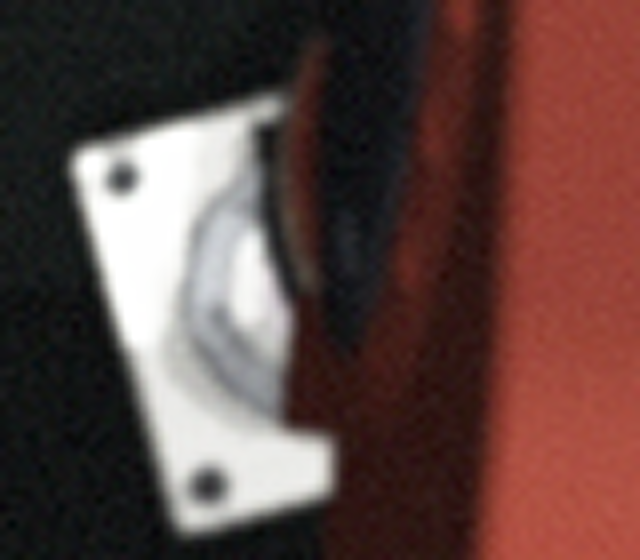

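View pics/s1c.png

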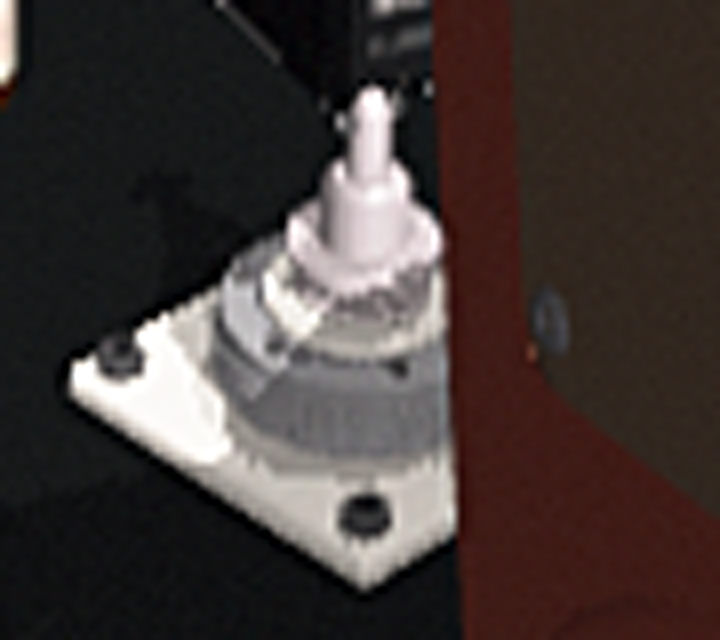

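```bash
python3 - <<'E'
from h import *
c=cam('wrist'); t=cam('top'); s=cam('scene')
q=np.array([(432,152),(566,116),(600,245),(470,284)])/2.8+[170,150]
A=onplane(t,q,.01); print('top',A.round(4),A.mean(0), np.linalg.norm(A-np.roll(A,1,0),axis=1))
def corners(c,roi):
    x0,y0,x1,y1=roi
    g=c['img'][y0:y1,x0:x1]; m=((g.min(2)>95)&(g.astype(int).max(2)-g.min(2)<40)).astype(np.uint8)
    m=cv2.morphologyEx(m,cv2.MORPH_CLOSE,np.ones((9,9)))
    k=max(cv2.findContours(m,0,2)[0],key=cv2.contourArea)
    h=cv2.convexHull(k); a=cv2.approxPolyDP(h,6,True).reshape(-1,2)+[x0,y0]
    return a
a=corners(c,(235,100,395,250)); print(a)
B=onplane(c,a,.01); print('wrist',B.round(4),B.mean(0))
B=onplane(c,[[316.4,188],[316.4,209.5],[316.4,199]],.09); print('pin',B)
# tri tip
O=[];
o1,d1=rays(c,[[316.4,202]]);o2,d2=rays(s,[[371.7,206.5]])
M=np.zeros((3,3));b=np.zeros(3)
for o,d in((o1,d1[0]),(o2,d2[0])):
    d=d/np.linalg.norm(d);P=np.eye(3)-np.outer(d,d);M+=P;b+=P@o
print('tip tri',np.linalg.solve(M,b)); print(onplane(s,[[371.7,206.5]],.0975))
E
```

```text
top [[ 0.5333  0.0666  0.01  ]
 [ 0.5595 -0.042   0.01  ]
 [ 0.4556 -0.0651  0.01  ]
 [ 0.4275  0.0394  0.01  ]] [ 4.93977244e-01 -2.86685801e-04  1.00000000e-02] [0.10917445 0.11171106 0.10649482 0.10825024]
[[354 115]
 [376 212]
 [282 235]
 [254 141]]
wrist [[ 0.5324  0.0656  0.01  ]
 [ 0.5596 -0.0382  0.01  ]
 [ 0.4553 -0.0652  0.01  ]
 [ 0.4293  0.0395  0.01  ]] [4.94139258e-01 3.88121003e-04 1.00000000e-02]
pin [[ 4.94189329e-01  9.35445713e-03  9.00000000e-02]
 [ 4.94153100e-01 -9.62926536e-03  9.00000000e-02]
 [ 4.94170965e-01 -2.71987927e-04  9.00000000e-02]]
tip tri [ 0.49383228 -0.00233043  0.09482528]
[[ 0.49029223 -0.00092712  0.0975    ]]
```

```bash
python3 - <<'E'
from h import *
delta([.441,.247,.30],1.571)
E
```

```text
shift [236.5 -54.  104.7] turn -0.001 yaw now 1.57 pos [0.4948 0.0105 0.4047] q [-0.13  0.23 -0.23  1.11 -0.    1.45] F [-0.4  0.3 -0.2] w 0.0856 t 2.45
```

step_arm(
  motion=[236,-54,105,0,-1,236,-54,105,0,-1,236,-54,105,0,-1,236,-54,105,0,-1,236,-54,105,0,-1,236,-54,105,0,-1,236,-54,105,0,-1],
)

```text
t: 3.32
tool_pos: [0.4417, 0.2456, 0.3003]
eef_rot: [2.223, 2.218, 0.001]
contact_force: [0.2, -0.7, -0.0]
width: 0.0852
```

```bash
python3 - <<'E'
from h import *
c=cam('wrist'); save(c['img'],'w2.png'); delta([.441,.247,.30],1.571); print(proj(c,[[.441,.247,.012]]))
E
```

```text
shift [ 1.5 -0.8  0.4] turn -0.003 yaw now 1.568 pos [0.4418 0.2455 0.3004] q [ 0.36  0.34 -0.38  0.85 -0.    1.94] F [-0.   0.  -0.1] w 0.0858 t 3.375
[[315.76742247 193.4877954 ]]
```

View pics/w2.png

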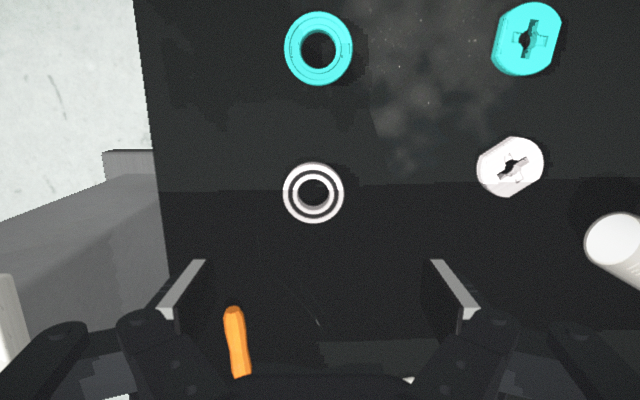

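```bash
cat >> h.py <<'E'
def blob(c,u,v,r,z,thr=120):
    u0,v0=int(max(0,u-r)),int(max(0,v-r)); g=c['img'][v0:v0+2*r,u0:u0+2*r].astype(int)
    m=((g.min(2)>thr)&(g.max(2)-g.min(2)<60)).astype(np.uint8)
    k=max(cv2.findContours(m,0,1)[0],key=cv2.contourArea); k=cv2.convexHull(k).reshape(-1,2)+[u0,v0]
    return k, onplane(c,k,z)
E
python3 - <<'E'
from h import *
c=cam('wrist')
k,P=blob(c,313,192,45,.012); 
(e,ax,_)=cv2.fitEllipse(k.astype(np.float32)); print('bear px',e,ax, onplane(c,[e],.012), cv2.minEnclosingCircle((P[:,:2]*1000).astype(np.float32)))
save(c['img'][120:215,465:560],'retc.png',6)
save(c['img'][150:240,265:365],'bearc.png',6)
for thr in (100,150):
    k,P=blob(c,511,167,50,.011,thr); print('ret',cv2.minAreaRect((P[:,:2]*1000).astype(np.float32)),cv2.minEnclosingCircle((P[:,:2]*1000).astype(np.float32)))
E
```

```text
bear px (312.6379089355469, 192.4736785888672) (60.87387466430664, 61.697906494140625) [[0.43872394 0.24769543 0.012     ]] ((438.6544189453125, 247.18963623046875), 24.344778060913086)
ret ((587.4298095703125, 267.3099670410156), (48.77511215209961, 42.512351989746094), 35.017398834228516) ((587.1383056640625, 266.7625427246094), 25.791818618774414)
ret ((587.5006103515625, 267.3509826660156), (47.97142028808594, 41.986228942871094), 35.10832214355469) ((587.5719604492188, 267.7378845214844), 25.38555335998535)
```

View pics/retc.png

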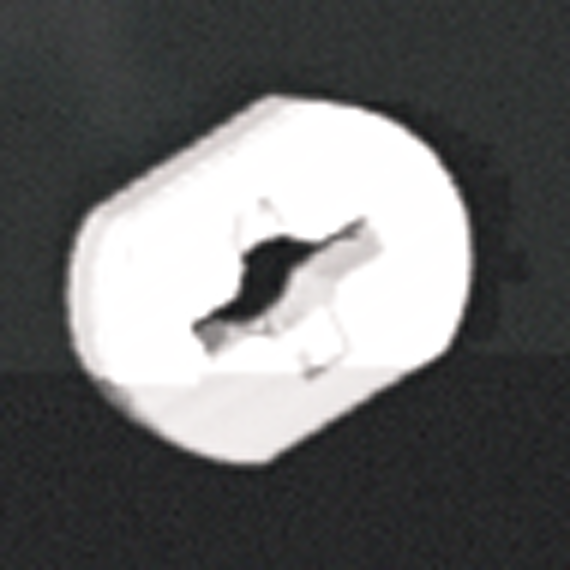

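View pics/bearc.png

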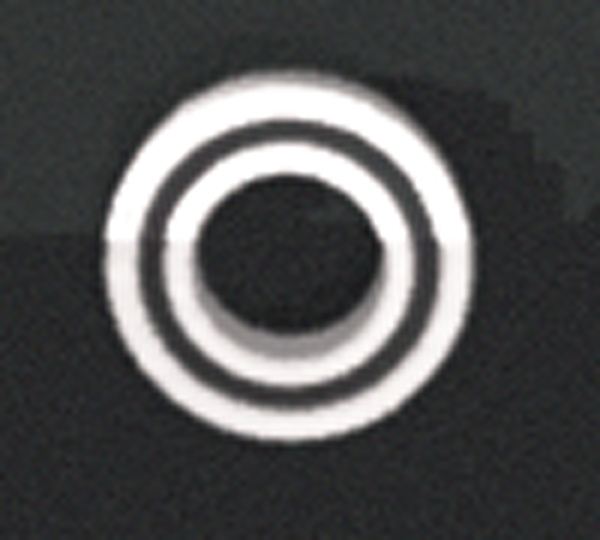

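step_arm(
  motion=[2,-3,60,0,-1,2,-3,110,0,-1,2,-3,120,0,-1,2,-3,129,0,-1,2,-3,129,0,-1],
  grip_force=30,
)

```text
t: 4.05
tool_pos: [0.4388, 0.2486, 0.1717]
eef_rot: [2.223, 2.219, 0.002]
contact_force: [-0.3, -0.3, 0.6]
width: 0.0854
```

```bash
python3 - <<'E'
from h import *
c=cam('wrist'); save(c['img'],'w3.png'); delta([.4387,.2473,.171],1.571)
E
```

```text
shift [-1.4 -0.1  1. ] turn -0.001 yaw now 1.57 pos [0.4388 0.2487 0.172 ] q [ 0.37  0.51 -0.52  0.54  0.    1.94] F [ 0.9 -0.2  0.2] w 0.0854 t 4.1
```

View pics/w3.png

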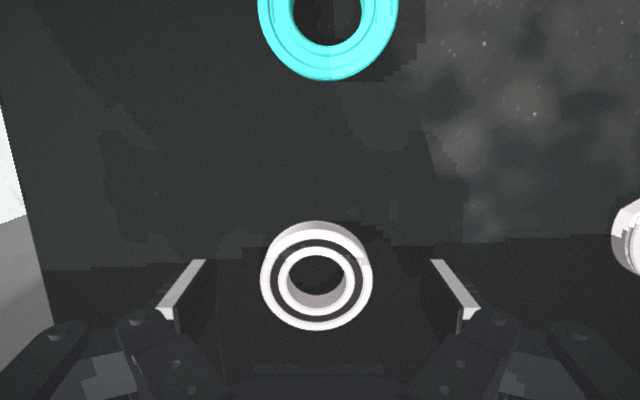

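step_arm(
  motion=[-1,0,1,0,-1,-1,0,1,0,1,-1,0,1,0,1,-1,0,1,0,1,-1,0,1,0,1,-1,0,1,0,1,-1,0,1,0,1],
  grip_force=30,
)

```text
t: 4.97
tool_pos: [0.4388, 0.248, 0.1712]
eef_rot: [2.222, 2.22, 0.004]
contact_force: [-1.9, -1.0, 17.3]
width: 0.0457
```

```bash
python3 - <<'E'
from h import *
c=cam('wrist'); save(c['img'],'w4.png'); delta([.494,.0,.3],1.571)
E
```

```text
shift [-247.8   55.7 -129. ] turn -0.001 yaw now 1.57 pos [0.4388 0.248  0.1712] q [ 0.37  0.51 -0.52  0.53  0.    1.94] F [-2.5 -0.1 17.5] w 0.0458 t 5.025
```

View pics/w4.png

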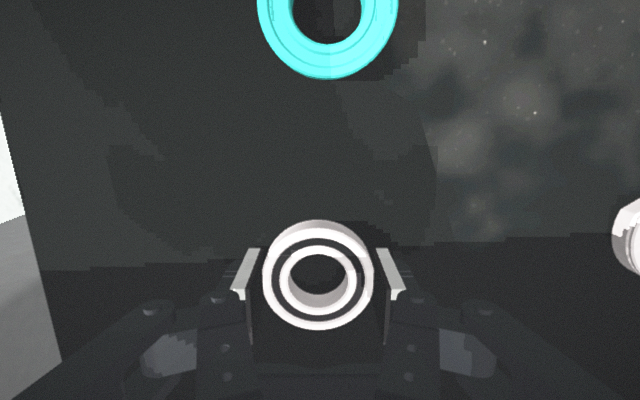

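step_arm(
  motion=[0,0,-60,0,1,0,0,-110,0,1,-50,11,-129,0,1,-110,25,-129,0,1,-170,38,-129,0,1,-220,50,-129,0,1,-247,55.5,-129,0,1,-247,55.5,-129,0,1,-247,55.5,-129,0,1],
)

```text
t: 6.15
tool_pos: [0.493, 0.001, 0.2986]
eef_rot: [-2.222, -2.22, 0.0]
contact_force: [-0.7, -0.4, -0.5]
width: 0.0455
```

```bash
python3 - <<'E'
from h import *
c=cam('wrist'); save(c['img'],'w5.png'); delta([.494,.0007,.3],1.571); print(proj(c,[[.494,0,.0975],[.494,0,.141],[.494,0,.01]]))
E
```

```text
shift [-0.6  1.  -1.4] turn -0.0 yaw now 1.571 pos [0.493  0.0013 0.2986] q [-0.15  0.32 -0.41  0.84  0.    1.43] F [-0.7  0.8 -0.8] w 0.0459 t 6.2
[[319.2041028  241.05745708]
 [319.75826752 282.82686413]
 [318.61266546 196.49705275]]
```

View pics/w5.png

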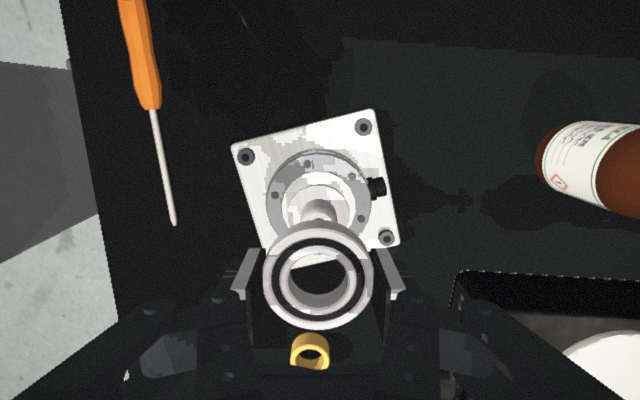

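step_arm(
  motion=[-0.5,1,20,0,1,-0.5,1,35,0,1,-0.5,1,45,0,1,-0.5,1,50,0,1,-0.5,1,54,0,1,-0.5,1,54,0,1],
)

```text
t: 6.95
tool_pos: [0.4943, 0.0001, 0.2448]
eef_rot: [-2.222, -2.22, -0.0]
contact_force: [-0.2, -0.6, -0.5]
width: 0.0453
```

```bash
python3 - <<'E'
from h import *
c=cam('wrist'); save(c['img'][180:400,180:460],'w6.png',2.8); delta([.494,.0007,.225],1.571)
E
```

```text
shift [ 0.7 -0.4 19.9] turn -0.001 yaw now 1.57 pos [0.4944 0.     0.2449] q [-0.15  0.39 -0.48  0.71 -0.    1.42] F [-0.6 -0.2 -0.4] w 0.0457 t 7.0
```

View pics/w6.png

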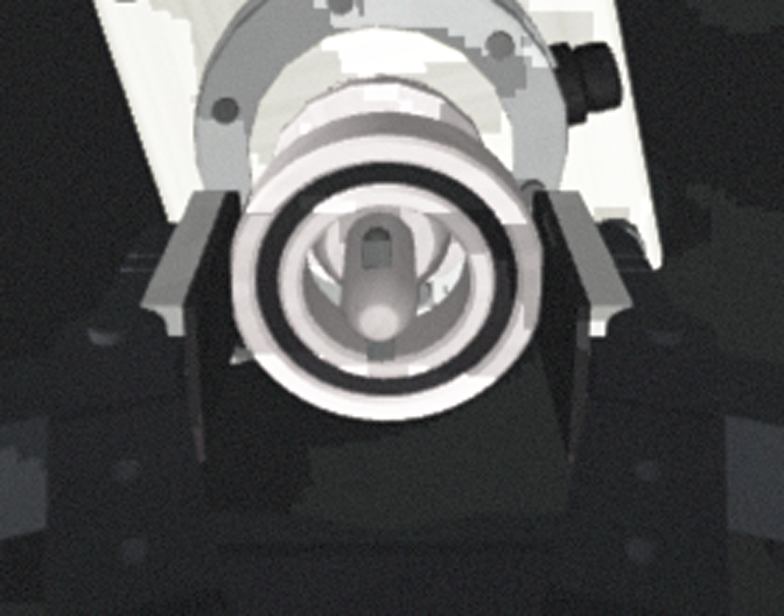

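step_arm(
  motion=[0.3,-0.7,2,0,1,0.3,-0.7,5,0,1,0.3,-0.7,8,0,1,0.3,-0.7,8,0,1],
)

```text
t: 7.5
tool_pos: [0.4934, 0.0003, 0.2364]
eef_rot: [-2.222, -2.22, 0.001]
contact_force: [0.9, -0.2, -0.9]
width: 0.0457
```

```bash
python3 - <<'E'
from h import *
c=cam('wrist'); save(c['img'][180:400,180:460],'w7.png',2.8); delta([.494,.0007,.225],1.571);print(manip.get_obs()['wrist_torque'])
E
```

```text
shift [ 0.4  0.5 11.6] turn -0.001 yaw now 1.57 pos [4.935e-01 3.000e-04 2.366e-01] q [-0.15  0.4  -0.49  0.68 -0.    1.42] F [-0.3 -0.3 -0.7] w 0.0452 t 7.55
[-0.00531444 -0.04567624  0.00176518]
```

View pics/w7.png

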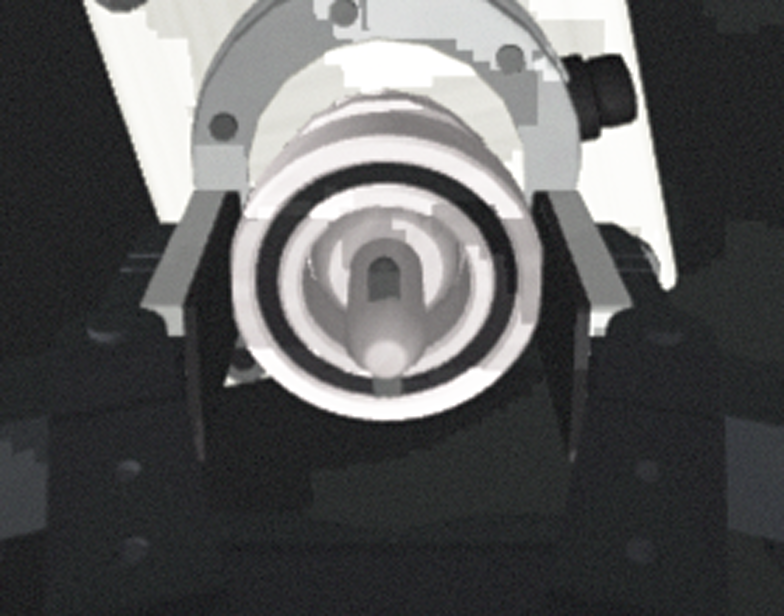

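step_arm(
  motion=[0,0,3,0,1,0,0,6,0,1,0,0,9,0,1,0,0,10,0,1,0,0,10,0,1],
)

```text
t: 8.18
tool_pos: [0.4935, 0.0003, 0.2266]
eef_rot: [-2.222, -2.22, 0.0]
contact_force: [0.4, -1.1, -1.3]
width: 0.0455
```

```bash
python3 - <<'E'
from h import *
c=cam('wrist'); save(c['img'][180:400,180:460],'w8.png',2.8); s=cam('scene'); save(s['img'][170:270,310:430],'s8.png',6); delta([.494,.0007,.225],1.571);print(manip.get_obs()['wrist_torque'])
E
```

```text
shift [0.4 0.4 1.7] turn -0.001 yaw now 1.57 pos [4.936e-01 3.000e-04 2.267e-01] q [-0.15  0.41 -0.5   0.66  0.    1.42] F [ 0.2 -0.6 -0.1] w 0.0454 t 8.275
[0.01887628 0.0161487  0.06623421]
```

View pics/s8.png

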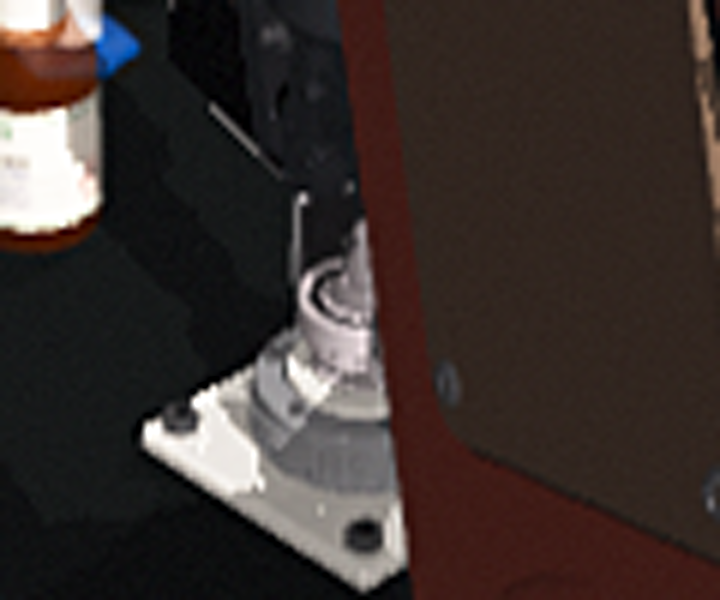

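step_arm(
  motion=[0,0,1.2,0,1,0,0,1.2,0,1,0,0,1.2,0,-0.4,0,0,1.2,0,-0.4,0,0,1.2,0,-0.4,0,0,-20,0,-0.4,0,0,-75,0,-1,0,0,-75,0,-1],
)

```text
t: 9.28
tool_pos: [0.4951, 0.0001, 0.3052]
eef_rot: [2.219, 2.217, 0.006]
contact_force: [0.3, 0.2, -0.1]
width: 0.0851
```

```bash
python3 - <<'E'
from h import *
c=cam('wrist'); save(c['img'],'w9.png'); delta([.4856,-.1444,.30],1.571)
E
```

```text
shift [-144.6   -8.6    3.4] turn -0.001 yaw now 1.57 pos [4.943e-01 2.000e-04 3.033e-01] q [-0.15  0.32 -0.4   0.85 -0.    1.42] F [-0.2  0.5 -0.3] w 0.0853 t 9.325
```

View pics/w9.png

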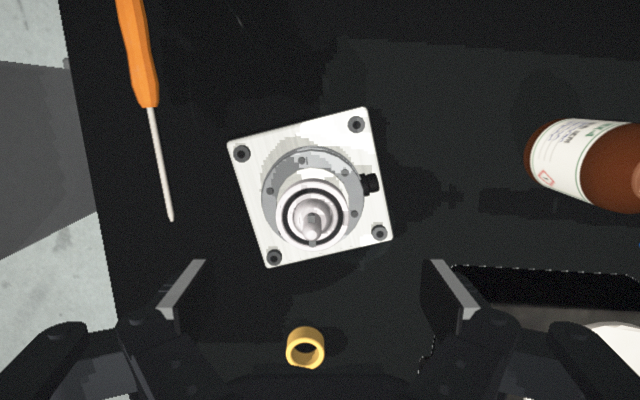

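step_arm(
  motion=[-60,-4,0,0,-1,-120,-8,0,0,-1,-144,-8.5,0,0,-1,-144,-8.5,0,0,-1,-144,-8.5,0,0,-1],
)

```text
t: 9.95
tool_pos: [0.4846, -0.143, 0.3009]
eef_rot: [-2.221, -2.219, 0.0]
contact_force: [-0.2, 0.0, 0.0]
width: 0.0853
```

```bash
python3 - <<'E'
from h import *
c=cam('wrist'); save(c['img'],'w10.png'); delta([.4856,-.1444,.30],1.571)
h=cv2.cvtColor(c['img'],cv2.COLOR_RGB2HSV); m=cv2.inRange(h,(15,110,90),(35,255,255)); m[300:]=0
k=max(cv2.findContours(m,0,1)[0],key=cv2.contourArea); 
print(cv2.minEnclosingCircle(k), cv2.boundingRect(k))
E
```

```text
shift [-1.7  0.9  1.1] turn -0.0 yaw now 1.571 pos [ 0.4847 -0.1427  0.3011] q [-0.43  0.34 -0.37  0.86  0.    1.14] F [ 0.2 -0.2 -0.2] w 0.0852 t 10.0
((319.5, 198.5), 24.135135650634766) (297, 175, 46, 48)
```

View pics/w10.png

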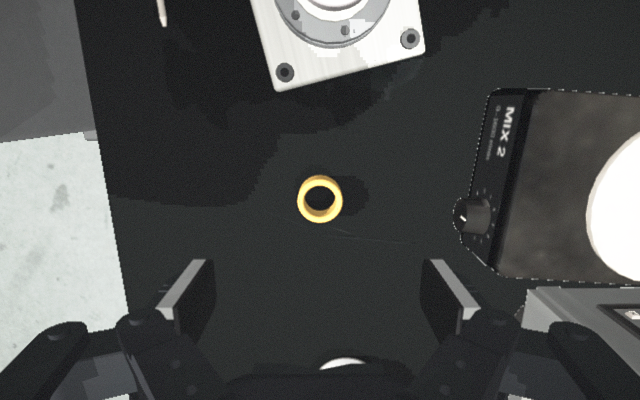

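```bash
python3 - <<'E'
from h import *
c=cam('wrist'); p=onplane(c,[[319.5,200.3]],.018)[0]; print(p); 
delta([p[0],p[1],.180],1.571)
E
```

```text
[ 0.48617708 -0.14503626  0.018     ]
shift [ -2.5   1.5 121.3] turn 0.0 yaw now 1.571 pos [ 0.4848 -0.1426  0.3013] q [-0.43  0.34 -0.37  0.86  0.    1.14] F [-0.6  0.5 -0.3] w 0.0854 t 10.05
```

step_arm(
  motion=[-2.5,1.5,60,0,-1,-2.5,1.5,105,0,-1,-2.5,1.5,120,0,-1,-2.5,1.5,120,0,-1,-2.5,1.5,120,0,1,-2.5,1.5,120,0,1,-2.5,1.5,120,0,1,-2.5,1.5,120,0,1,-2.5,1.5,120,0,1,-2.5,1.5,120,0,1,-2.5,1.5,120,0,1],
)

```text
t: 11.42
tool_pos: [0.4868, -0.1464, 0.1828]
eef_rot: [2.222, 2.219, 0.001]
contact_force: [-1.7, 0.7, 9.7]
width: 0.0321
```

```bash
python3 - <<'E'
from h import *
c=cam('wrist'); save(c['img'],'w11.png'); delta([.494,.0003,.30],1.571)
E
```

```text
shift [ 146.6    7.2 -117.3] turn -0.001 yaw now 1.57 pos [ 0.4868 -0.1464  0.1828] q [-0.44  0.5  -0.5   0.57  0.    1.14] F [-1.6  0.2  8.7] w 0.032 t 11.475
```

View pics/w11.png

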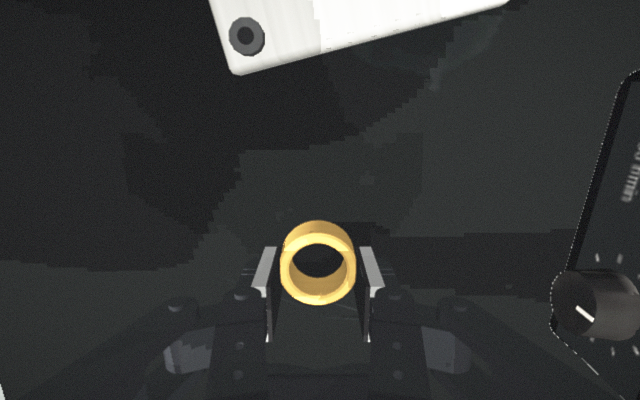

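```bash
python3 - <<'E'
from h import *
c=cam('wrist'); 
h=cv2.cvtColor(c['img'],cv2.COLOR_RGB2HSV); m=cv2.inRange(h,(15,60,90),(40,255,255))
k=max(cv2.findContours(m,0,1)[0],key=cv2.contourArea); x,y,w,hh=cv2.boundingRect(k); print(x,y,w,hh)
for r in (266,268,270,272): print(r,onplane(c,[[x+w/2,r]],.018).round(4))
# expected top circle for candidates
a=np.linspace(0,6.28,60)
for yy in (-.145,-.146,-.147):
  q=proj(c,np.c_[.4868+.017*np.cos(a),yy+.017*np.sin(a),0*a+.018]); print(yy,q.min(0),q.max(0))
b=proj(c,[[.4868,-.147,.0]])
# bearing check: what did the same test say
E
```

```text
280 220 77 86
266 [[ 0.4877 -0.1436  0.018 ]]
268 [[ 0.4877 -0.1446  0.018 ]]
270 [[ 0.4877 -0.1455  0.018 ]]
272 [[ 0.4877 -0.1464  0.018 ]]
-0.145 [276.46157136 231.64464815] [356.37581495 303.88753469]
-0.146 [276.54265047 233.91025172] [356.30273612 305.87341042]
-0.147 [276.62343925 236.16686628] [356.22991764 307.85180264]
```

step_arm(
  motion=[0,0,-60,0,1,0,0,-110,0,1,60,3,-118,0,1,110,5,-118,0,1,145.5,6.7,-118,0,1,145.5,6.7,-118,0,1,145.5,6.7,-118,0,1,145.5,6.7,-105,0,1,145.5,6.7,-90,0,1,145.5,6.7,-81,0,1,145.5,6.7,-81,0,1],
)

```text
t: 12.9
tool_pos: [0.4929, -0.0011, 0.2618]
eef_rot: [-2.222, -2.218, 0.002]
contact_force: [-0.1, 0.2, 0.1]
width: 0.032
```

```bash
python3 - <<'E'
from h import *
c=cam('wrist'); save(c['img'][180:400,180:460],'w12.png',2.8); delta([.4935,-.0007,.2495],1.571); print(proj(c,[[.494,0,.0975],[.494,0,.09]]))
E
```

```text
shift [ 0.3  0.3 12.9] turn -0.002 yaw now 1.569 pos [ 0.4932 -0.001   0.2624] q [-0.15  0.36 -0.46  0.75 -0.    1.42] F [ 0.3  0.2 -1.1] w 0.0315 t 12.95
[[320.35584807 270.31020711]
 [320.23547706 262.35103631]]
```

View pics/w12.png

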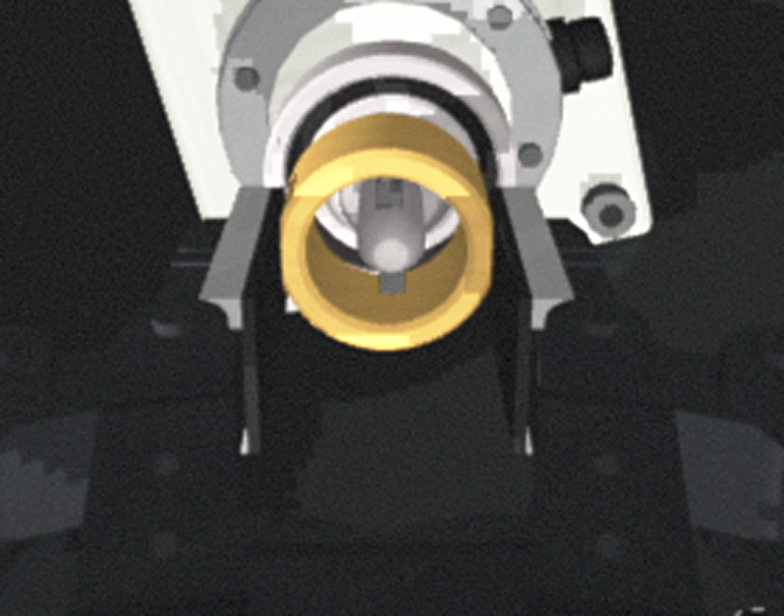

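step_arm(
  motion=[0.3,0.6,4,0,1,0.3,0.6,7,0,1,0.3,0.6,9,0,1,0.3,0.6,11,0,1,0.3,0.6,12.5,0,1,0.3,0.6,12.5,0,1],
)

```text
t: 13.7
tool_pos: [0.4938, -0.0004, 0.2501]
eef_rot: [-2.222, -2.22, 0.0]
contact_force: [-0.7, -0.6, 0.0]
width: 0.0322
```

```bash
python3 - <<'E'
from h import *
c=cam('wrist'); save(c['img'][180:400,180:460],'w13.png',2.8); delta([.4935,-.0007,.2495],1.571);print(manip.get_obs()['wrist_torque'])
E
```

```text
shift [-0.3 -0.4  0.7] turn -0.001 yaw now 1.57 pos [ 4.939e-01 -4.000e-04  2.502e-01] q [-0.15  0.38 -0.47  0.72  0.    1.42] F [ 0.7 -0.4 -0.8] w 0.032 t 13.75
[ 0.03034903 -0.0182172   0.03602891]
```

View pics/w13.png

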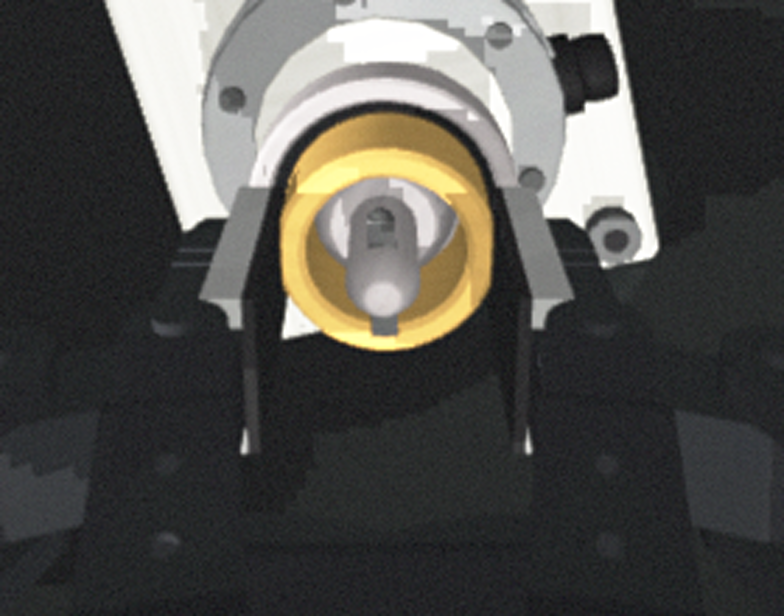

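step_arm(
  motion=[-0.2,-0.1,0.8,0,1,-0.2,-0.1,1.6,0,1,-0.2,-0.1,1.6,0,1],
)

```text
t: 14.12
tool_pos: [0.4938, -0.0006, 0.2487]
eef_rot: [2.222, 2.22, 0.0]
contact_force: [-1.6, -0.4, 1.7]
width: 0.0319
```

step_arm(
  motion=[0,0,0,0,-0.2,0,0,0,0,-0.2,0,0,0,0,-0.2,0,0,-20,0,-0.2,0,0,-55,0,-1,0,0,-55,0,-1],
)

```text
t: 14.88
tool_pos: [0.4948, -0.0007, 0.3057]
eef_rot: [2.22, 2.218, 0.004]
contact_force: [0.4, 0.2, -1.1]
width: 0.0845
```

```bash
python3 - <<'E'
from h import *
c=cam('wrist'); save(c['img'],'w14.png'); save(c['img'][170:270,260:370],'w14c.png',7);delta([.5875,.2672,.30],.61)
E
```

```text
shift [267.9  93.    4.5] turn 0.96 yaw now 1.57 pos [ 0.4942 -0.0006  0.3044] q [-0.15  0.32 -0.4   0.85  0.    1.42] F [ 0.6  0.1 -0.1] w 0.0856 t 14.925
```

View pics/w14c.png

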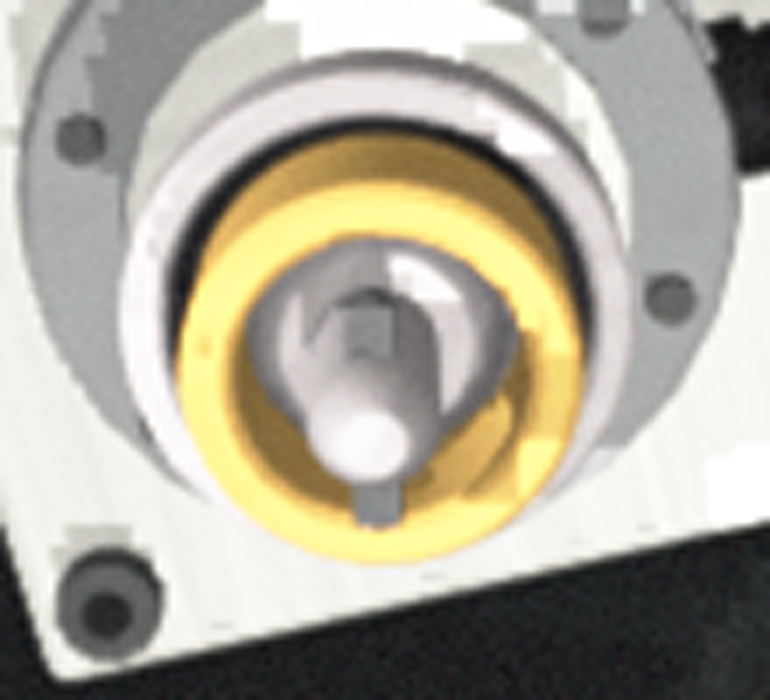

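```bash
python3 - <<'E'
from h import *
c=cam('wrist'); u=np.array([[368.5,300],[376.5,525.]])/7+[260,170]
p=onplane(c,u,.091); d=p[0]-p[1]; print(p,np.arctan2(d[1],d[0]),np.linalg.norm(d), p.mean(0))
E
```

```text
[[ 0.49226019  0.00982137  0.091     ]
 [ 0.49281953 -0.0093963   0.091     ]] 1.5998934199165635 0.019225800544745313 [4.92539861e-01 2.12534913e-04 9.10000000e-02]
```

step_arm(
  motion=[60,20,0,0.18,-1,120,40,0,0.36,-1,180,60,4,0.54,-1,230,80,4,0.72,-1,268,93,4,0.9,-1,268,93,4,0.96,-1,268,93,4,0.96,-1,268,93,4,0.96,-1],
)

```text
t: 15.98
tool_pos: [0.5868, 0.2668, 0.2989]
eef_rot: [2.996, 0.945, -0.002]
contact_force: [-0.3, -0.3, 0.2]
width: 0.0853
```

```bash
python3 - <<'E'
from h import *
c=cam('wrist'); save(c['img'],'w15.png'); delta([.5875,.2672,.175],.61); print(proj(c,[[.5875,.2672,.011]]))
save(c['img'][140:250,255:375],'w15c.png',6)
E
```

```text
shift [ 9.000e-01 -1.000e-01  1.242e+02] turn 0.0 yaw now 0.61 pos [0.5869 0.2667 0.2992] q [ 0.31  0.59  0.03  1.01 -0.    2.84] F [-0.8  0.1  0.6] w 0.0852 t 16.025
[[316.47345064 194.76015379]]
```

View pics/w15.png

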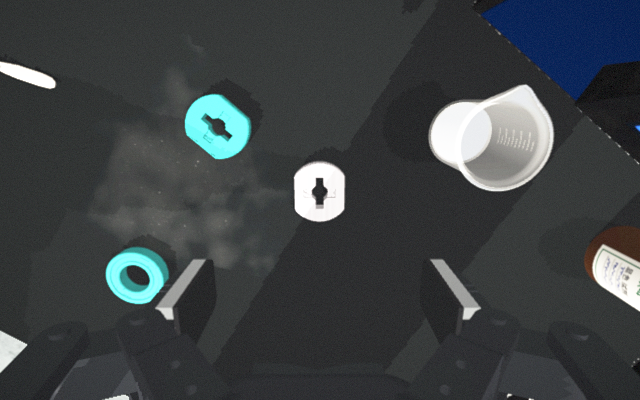

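View pics/w15c.png

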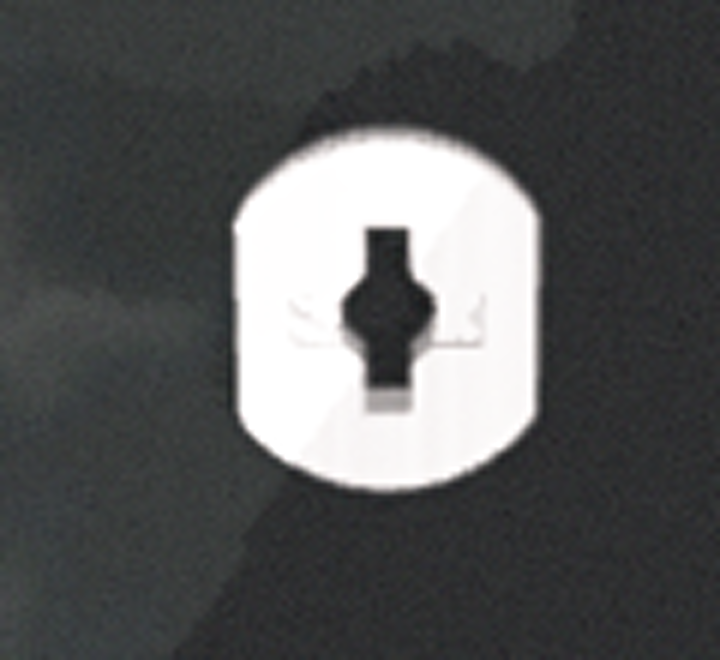

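```bash
python3 - <<'E'
from h import *
c=cam('wrist')
k,P=blob(c,319,192,50,.011,140); e=cv2.minEnclosingCircle((P[:,:2]*1000).astype(np.float32)); print(e,k.min(0),k.max(0),cv2.minAreaRect((P[:,:2]*1000).astype(np.float32)))
p=onplane(c,[[319.5,192.5]],.011)[0];print(p); delta([p[0],p[1],.175],.61)
E
```

```text
((590.3901977539062, 266.9225769042969), 23.719982147216797) [294 162] [344 221] ((590.383544921875, 266.7790832519531), (46.743045806884766, 38.003177642822266), 33.899776458740234)
[0.59046573 0.26623293 0.011     ]
shift [  2.7   2.3 124.4] turn 0.0 yaw now 0.61 pos [0.587  0.2666 0.2994] q [ 0.31  0.59  0.03  1.01 -0.    2.84] F [-0.   0.3 -0.1] w 0.0855 t 16.075
```

step_arm(
  motion=[2.8,2,60,0.01,-1,2.8,2,110,0.01,-1,2.8,2,125,0.01,-1,2.8,2,125,0.01,-1],
)

```text
t: 16.58
tool_pos: [0.5905, 0.267, 0.1747]
eef_rot: [-3.001, -0.928, 0.001]
contact_force: [-0.2, -0.7, 0.1]
width: 0.0855
```

```bash
python3 - <<'E'
from h import *
c=cam('wrist'); save(c['img'],'w16.png'); delta([.5905,.2665,.1745],.6)
E
```

```text
shift [-1.   0.3  1.5] turn -0.0 yaw now 0.6 pos [0.5912 0.2673 0.176 ] q [ 0.31  0.72 -0.09  0.76  0.    2.85] F [-0.4  0.3 -0.1] w 0.0855 t 16.625
```

View pics/w16.png

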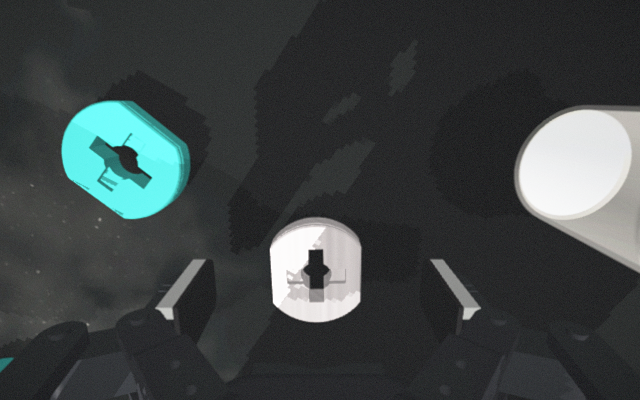

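step_arm(
  motion=[-0.6,0,1,0,1,-0.6,0,1,0,1,-0.6,0,1,0,1,-0.6,0,1,0,1,-0.6,0,1,0,1,-0.6,0,1,0,1,-0.6,0,1,0,1],
  grip_force=45,
)

```text
t: 17.5
tool_pos: [0.5904, 0.2671, 0.1749]
eef_rot: [3.001, 0.928, 0.003]
contact_force: [-1.2, -0.8, 6.9]
width: 0.0366
```

```bash
python3 - <<'E'
from h import *
c=cam('wrist'); save(c['img'][180:400,180:460],'w17.png',2.8); delta([.4935,0,.30],1.60)
E
```

```text
shift [-230.6  165.8 -125.4] turn -1.0 yaw now 0.6 pos [0.5904 0.2671 0.1749] q [ 0.31  0.72 -0.09  0.76 -0.    2.85] F [-1.  -0.2  6.2] w 0.0366 t 17.55
```

View pics/w17.png

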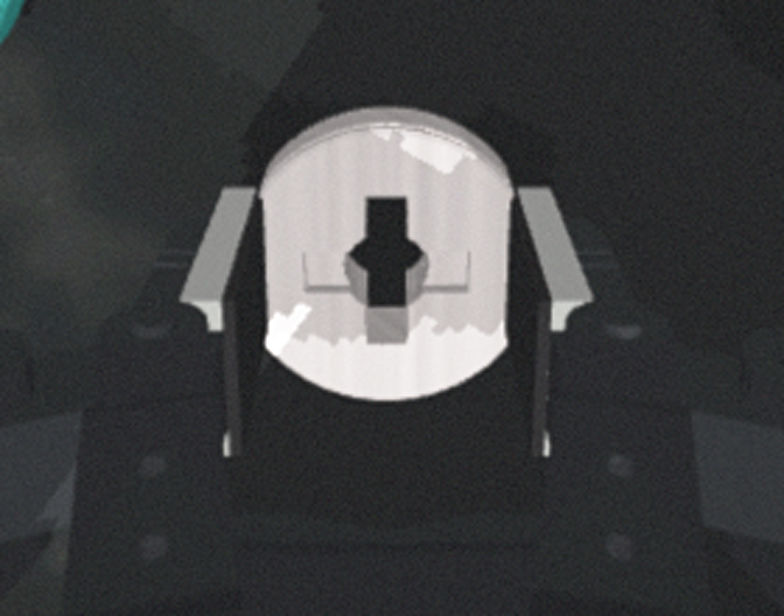

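```bash
python3 - <<'E'
from h import *
c=cam('wrist'); o=manip.get_obs(); R=Ro.from_rotvec(o['eef_rot']).as_matrix()
p=onplane(c,np.array([[386,401],[386,127],[386,261]])/2.8+[180,180],.011)
q=(p-o['tool_pos'])@R*1000; print(q, q[:2].mean(0))
E
```

```text
[[-24.06757314   0.9092335  163.81398478]
 [ 22.10507334   0.8839625  163.88280624]
 [  0.54524274   0.89574809 163.85067078]] [ -0.9812499    0.896598   163.84839551]
```

step_arm(
  motion=[0,0,-60,0,1,0,0,-115,0,1,-45,32,-120,-0.18,1,-90,64,-120,-0.36,1,-135,97,-120,-0.54,1,-180,129,-120,-0.72,1,-220,157,-120,-0.9,1,-230,165,-120,-1.0,1,-230,165,-120,-1.0,1,-230,165,-120,-1.0,1],
)

```text
t: 18.85
tool_pos: [0.4936, 0.0014, 0.2938]
eef_rot: [2.191, 2.251, 0.001]
contact_force: [0.9, 0.8, -1.1]
width: 0.0367
```

```bash
python3 - <<'E'
from h import *
c=cam('wrist'); save(c['img'][180:400,180:460],'w18.png',2.8); delta([.4936,.001,.28],1.60)
E
```

```text
shift [-0.7  0.  13.7] turn -0.001 yaw now 1.599 pos [0.4935 0.0016 0.2937] q [-0.14  0.33 -0.42  0.83  0.    1.4 ] F [-0.3 -0.1 -0.7] w 0.0367 t 18.9
```

View pics/w18.png

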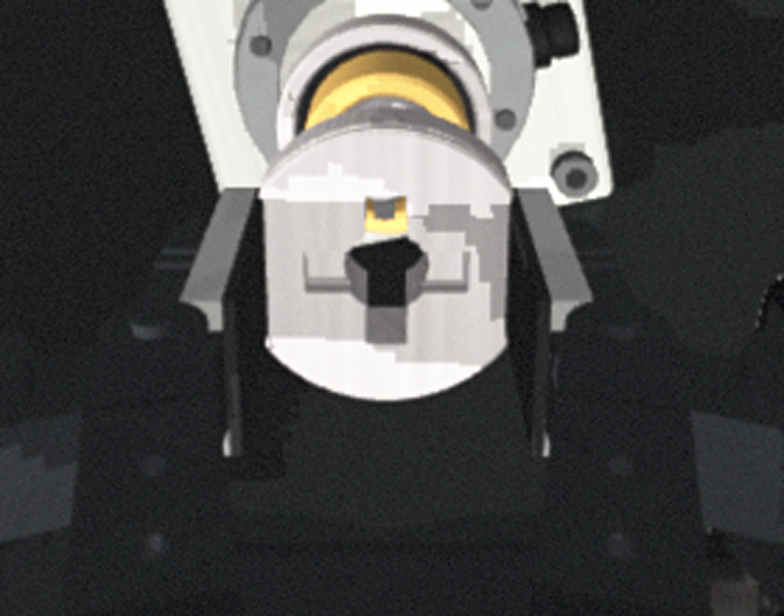

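step_arm(
  motion=[-0.6,0,10,0,1,-0.6,0,17,0,1,-0.6,0,20,0,1,-0.6,0,20,0,1],
)

```text
t: 19.4
tool_pos: [0.4932, 0.0004, 0.2732]
eef_rot: [-2.189, -2.253, 0.001]
contact_force: [0.4, -0.6, -0.3]
width: 0.0367
```

```bash
python3 - <<'E'
from h import *
c=cam('wrist'); save(c['img'][180:360,220:420],'w19.png',3.8); delta([.4936,.001,.267],1.60); print(proj(c,[[.494,0,.0975]]))
E
```

```text
shift [0.6 0.3 6.5] turn -0.0 yaw now 1.6 pos [4.933e-01 4.000e-04 2.735e-01] q [-0.15  0.35 -0.44  0.78  0.    1.39] F [-0.3 -0.  -1.3] w 0.0365 t 19.45
[[319.14865548 261.57055066]]
```

View pics/w19.png

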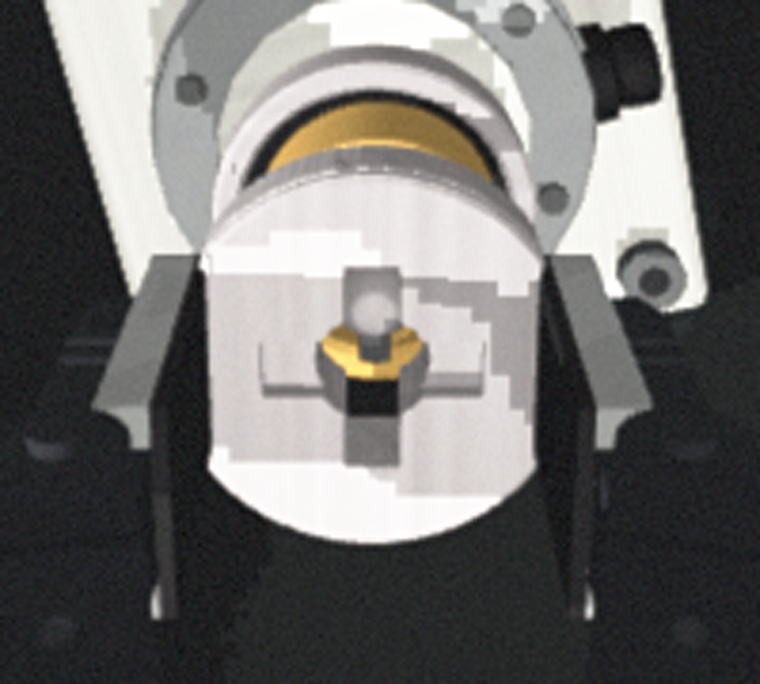

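step_arm(
  motion=[0.4,0.3,2,0,1,0.4,0.3,4,0,1,0.4,0.3,6,0,1,0.4,0.3,7.5,0,1,0.4,0.3,7.5,0,1],
)

```text
t: 20.08
tool_pos: [0.4935, 0.0007, 0.266]
eef_rot: [-2.189, -2.253, 0.0]
contact_force: [-0.5, -0.4, -1.1]
width: 0.0365
```

```bash
python3 - <<'E'
from h import *
c=cam('wrist'); save(c['img'][180:360,220:420],'w20.png',3.8); delta([.4936,.001,.267],1.60); print(manip.get_obs()['wrist_torque'])
E
```

```text
shift [ 0.3  0.  -0.9] turn -0.0 yaw now 1.6 pos [0.4936 0.0007 0.2661] q [-0.15  0.36 -0.45  0.76 -0.    1.4 ] F [-0.2 -0.2 -1.1] w 0.0366 t 20.125
[-0.06359287  0.03985708 -0.01310791]
```

View pics/w20.png

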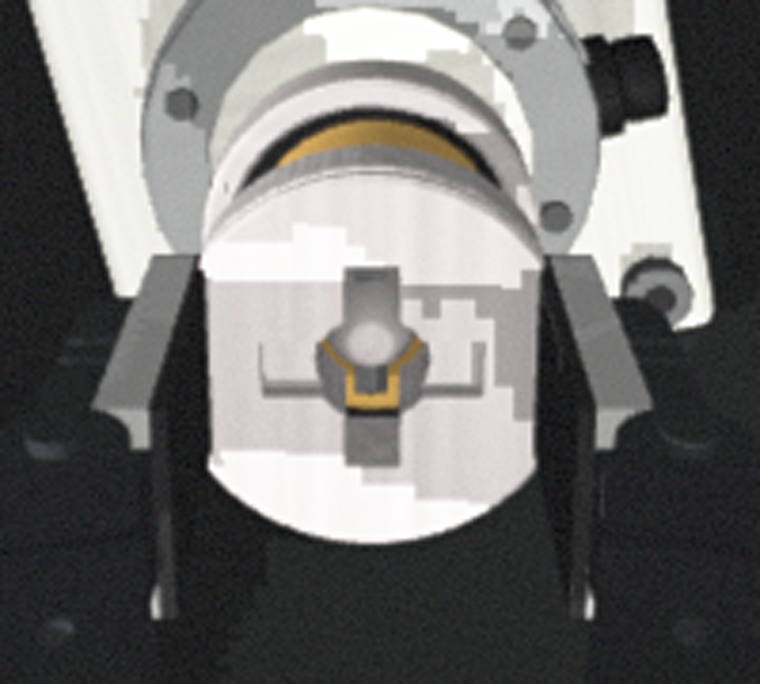

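step_arm(
  motion=[0,0,2,0,1,0,0,4,0,1,0,0,5,0,1,0,0,5,0,1],
)

```text
t: 20.62
tool_pos: [0.4935, 0.0007, 0.261]
eef_rot: [-2.189, -2.253, 0.0]
contact_force: [0.4, -0.8, -0.6]
width: 0.0366
```

```bash
python3 - <<'E'
from h import *
c=cam('wrist'); save(c['img'][180:360,220:420],'w21.png',3.8); delta([.4936,.001,.267],1.60); print(manip.get_obs()['wrist_torque'])
E
```

```text
shift [ 0.3  0.  -5.9] turn -0.0 yaw now 1.6 pos [0.4936 0.0007 0.2611] q [-0.15  0.37 -0.46  0.75  0.    1.4 ] F [ 0.2  0.3 -1.7] w 0.0367 t 20.675
[ 0.02313561 -0.04072924  0.02053985]
```

View pics/w21.png

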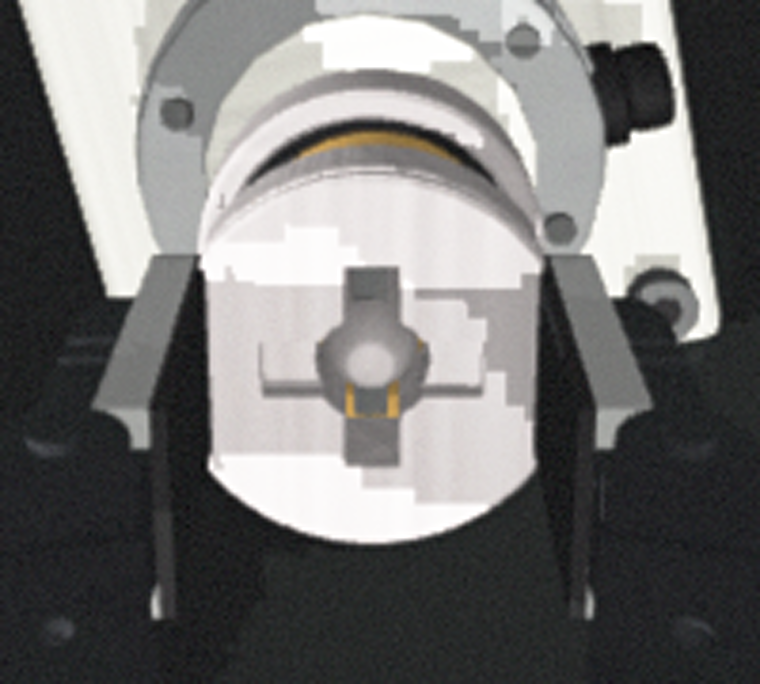

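step_arm(
  motion=[0,0,1.5,0,1,0,0,3,0,1,0,0,4.5,0,1,0,0,6,0,1,0,0,6,0,1],
)

```text
t: 21.3
tool_pos: [0.4937, 0.0007, 0.2552]
eef_rot: [2.189, 2.253, 0.0]
contact_force: [-1.4, 0.8, 5.0]
width: 0.037
```

step_arm(
  motion=[0,0,1.5,0,1,0,0,3,0,1,0,0,4.5,0,1,0,0,4.5,0,1],
)

```text
t: 21.8
tool_pos: [0.4936, 0.0007, 0.2509]
eef_rot: [2.189, 2.253, 0.0]
contact_force: [-2.0, 0.4, 8.5]
width: 0.0365
```

```bash
python3 - <<'E'
from h import *
c=cam('wrist'); save(c['img'][180:360,220:420],'w22.png',3.8); delta([.4936,.001,.267],1.60); print(manip.get_obs()['wrist_torque'])
s=cam('scene'); save(s['img'][170:270,310:430],'s22.png',6)
E
```

```text
shift [  0.3  -0.1 -16. ] turn -0.0 yaw now 1.6 pos [0.4937 0.0007 0.251 ] q [-0.15  0.38 -0.47  0.72 -0.    1.4 ] F [-2.   0.7  8.5] w 0.0366 t 21.85
[ 0.10938277  0.4934037  -0.03755896]
```

View pics/w22.png

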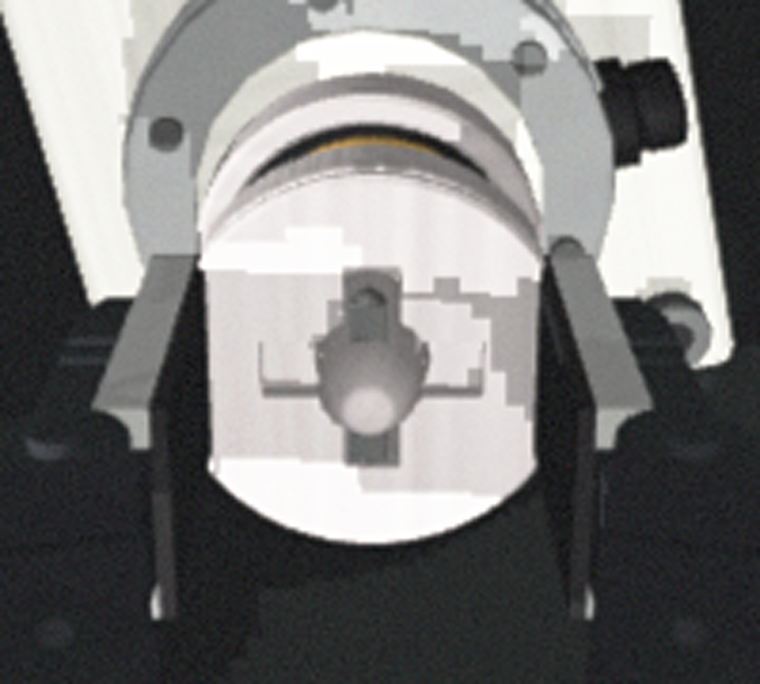

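step_arm(
  motion=[0,0,1,0,1,0,0,2,0,1,0,0,2,0,1],
)

```text
t: 22.28
tool_pos: [0.4937, 0.0007, 0.2491]
eef_rot: [2.189, 2.253, 0.0]
contact_force: [-2.7, 0.4, 11.1]
width: 0.0367
```

```bash
python3 - <<'E'
from h import *
c=cam('wrist'); save(c['img'][180:360,220:420],'w23.png',3.8); delta([.4936,.001,.267],1.60); print(manip.get_obs()['wrist_torque'])
E
```

```text
shift [  0.3  -0.1 -17.9] turn -0.0 yaw now 1.6 pos [0.4937 0.0007 0.2491] q [-0.15  0.38 -0.47  0.71 -0.    1.4 ] F [-3.  -0.3  9.6] w 0.0365 t 22.325
[0.09119239 0.63378504 0.04817086]
```

View pics/w23.png

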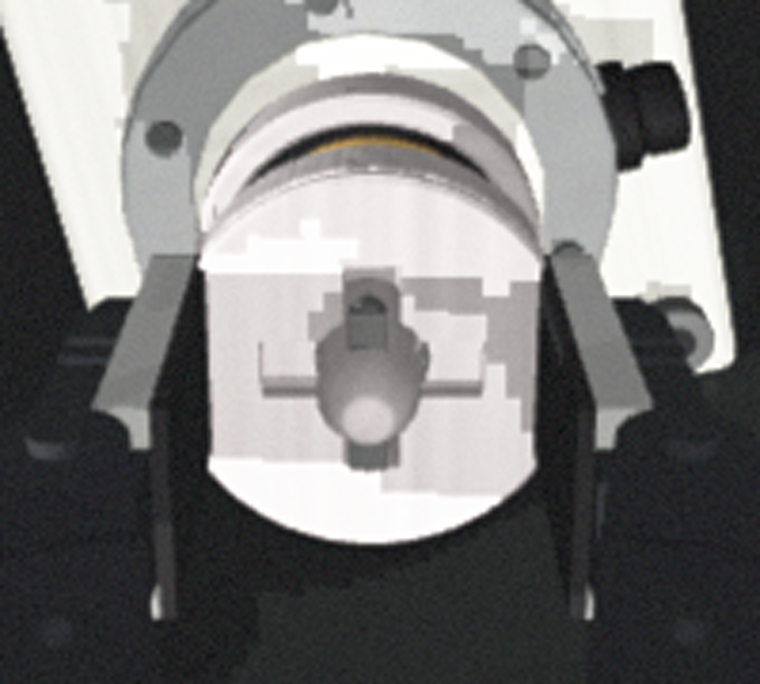

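step_arm(
  motion=[0,-0.4,0.5,0,1,0,-0.4,1.0,0,1,0,-0.4,1.0,-0.08,1,0,-0.4,1.0,-0.16,1,0,-0.4,1.0,-0.24,1,0,-0.4,1.0,-0.24,1],
)

```text
t: 23.08
tool_pos: [0.494, 0.0007, 0.2487]
eef_rot: [1.901, 2.499, 0.003]
contact_force: [-0.6, 0.7, 13.4]
width: 0.0367
```

```bash
python3 - <<'E'
from h import *
c=cam('wrist'); save(c['img'][180:360,220:420],'w24.png',3.8); delta([.4936,.001,.267],1.60); print(manip.get_obs()['wrist_torque'])
E
```

```text
shift [  0.4  -0.2 -18.3] turn 0.24 yaw now 1.84 pos [0.494  0.0007 0.2487] q [-0.15  0.38 -0.47  0.71  0.    1.15] F [-1.5  0.6 13.5] w 0.0368 t 23.125
[0.22759139 0.30203858 0.05747282]
```

View pics/w24.png

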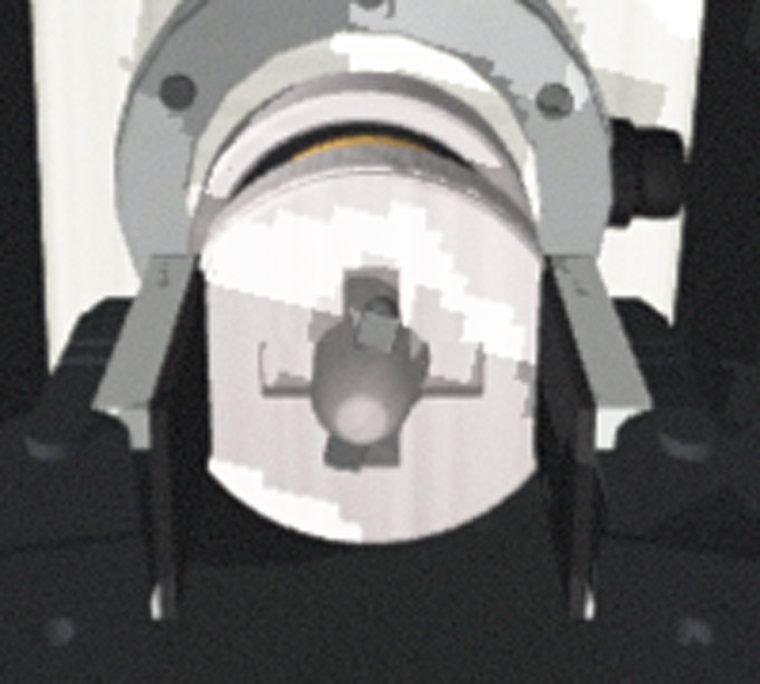

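step_arm(
  motion=[0,-0.1,-0.4,-0.17,1,-0.1,-0.2,-0.5,-0.34,1,-0.2,-0.4,-0.5,-0.51,1,-0.3,-0.5,-0.5,-0.68,1,-0.4,-0.6,-0.5,-0.68,1],
)

```text
t: 23.75
tool_pos: [0.4934, 0.0002, 0.249]
eef_rot: [0.956, 2.99, 0.001]
contact_force: [-0.9, 1.3, 10.0]
width: 0.0367
```

```bash
python3 - <<'E'
from h import *
c=cam('wrist'); save(c['img'][180:360,220:420],'w25.png',3.8); delta([.4936,.001,.267],3.17); print(manip.get_obs()['wrist_torque'])
E
```

```text
shift [  0.3   0.8 -18. ] turn -0.649 yaw now 2.521 pos [4.934e-01 2.000e-04 2.490e-01] q [-0.15  0.38 -0.48  0.71  0.    0.47] F [ 0.1  0.6 10.7] w 0.0365 t 23.8
[0.28617748 0.10920187 0.08315445]
```

View pics/w25.png

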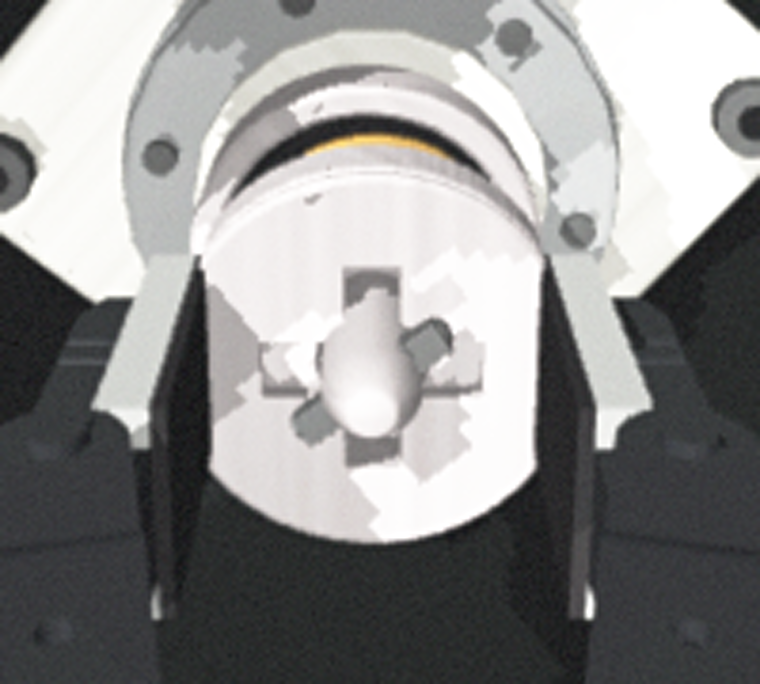

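step_arm(
  motion=[0,0,0,-0.17,1,0,0,0,-0.34,1,0,0,0,-0.5,1,0,0,0,-0.65,1,0,0,0,-0.65,1,0,0,0,-0.65,1],
)

```text
t: 24.55
tool_pos: [0.4934, 0.0002, 0.249]
eef_rot: [-0.045, 3.139, -0.0]
contact_force: [-0.7, 0.4, 10.4]
width: 0.0366
```

```bash
python3 - <<'E'
from h import *
c=cam('wrist'); save(c['img'][180:360,220:420],'w26.png',3.8); delta([.4936,.001,.267],3.17); print(manip.get_obs()['wrist_torque'])
E
```

```text
shift [ -0.2   0.8 -18. ] turn 0.0 yaw now -3.113 pos [4.934e-01 2.000e-04 2.490e-01] q [-0.15  0.38 -0.48  0.71  0.   -0.18] F [-1.2  0.5 10.7] w 0.0363 t 24.6
[0.2518564  0.0990819  0.07897163]
```

View pics/w26.png

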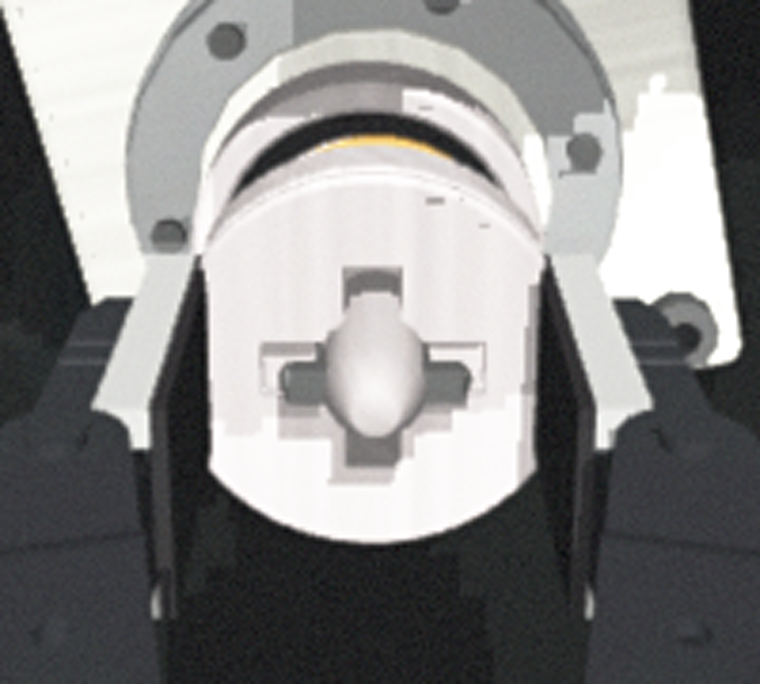

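step_arm(
  motion=[0,0,-1,0,1,0,0,-2,0,1,0,0,-3,0,1,0,0,-3,0,1],
)

```text
t: 25.1
tool_pos: [0.4934, 0.0001, 0.2518]
eef_rot: [-0.044, 3.139, -0.0]
contact_force: [0.1, 2.2, 8.8]
width: 0.0369
```

```bash
python3 - <<'E'
from h import *
c=cam('wrist'); save(c['img'][180:360,220:420],'w27.png',3.8); delta([.4936,.001,.267],3.17); print(manip.get_obs()['wrist_torque'])
E
```

```text
shift [ -0.2   0.8 -15.2] turn -0.0 yaw now -3.113 pos [4.934e-01 2.000e-04 2.518e-01] q [-0.15  0.38 -0.47  0.72  0.   -0.18] F [0.8 0.3 8.1] w 0.0365 t 25.15
[ 0.13730839 -0.01964807  0.06870392]
```

View pics/w27.png

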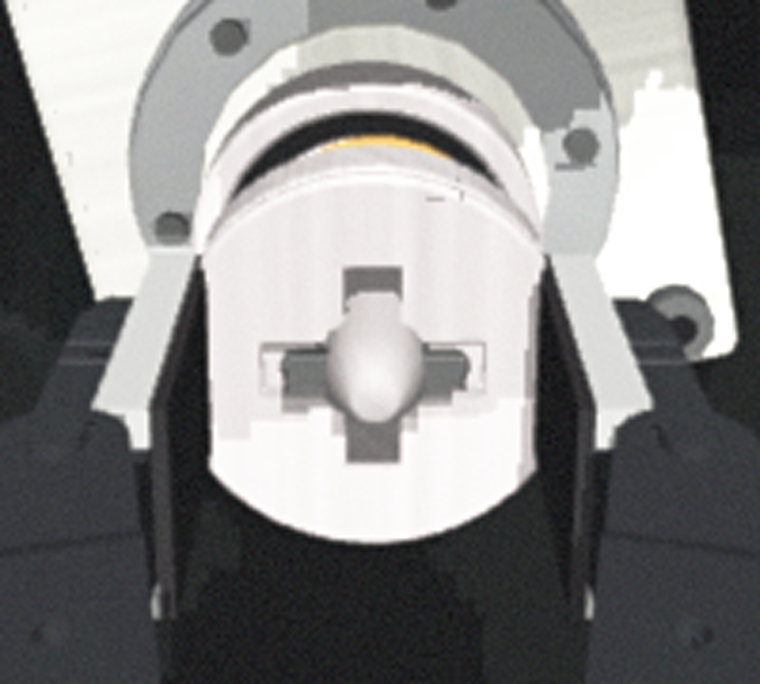

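step_arm(
  motion=[0,0,-0.7,0,1,0,0,-1.4,0,1,0,0,-1.4,0,1],
)

```text
t: 25.52
tool_pos: [0.4934, 0.0002, 0.2531]
eef_rot: [-0.045, 3.139, -0.0]
contact_force: [0.3, 0.2, 6.2]
width: 0.0368
```

step_arm(
  motion=[0,0,-0.5,0,1,0,0,-1.0,0,1,0,0,-1.0,0,1],
)

```text
t: 25.9
tool_pos: [0.4934, 0.0001, 0.2541]
eef_rot: [-0.044, 3.139, -0.0]
contact_force: [0.6, -0.1, 5.8]
width: 0.0365
```

```bash
python3 - <<'E'
from h import *
c=cam('wrist'); save(c['img'][180:360,220:420],'w28.png',3.8); delta([.4936,.001,.267],3.17); print(manip.get_obs()['wrist_torque'])
E
```

```text
shift [ -0.2   0.8 -13. ] turn -0.0 yaw now -3.113 pos [4.934e-01 2.000e-04 2.540e-01] q [-0.15  0.37 -0.47  0.72  0.   -0.18] F [0.8 0.3 6.6] w 0.0366 t 25.95
[ 0.16007494 -0.18175168  0.05262874]
```

View pics/w28.png

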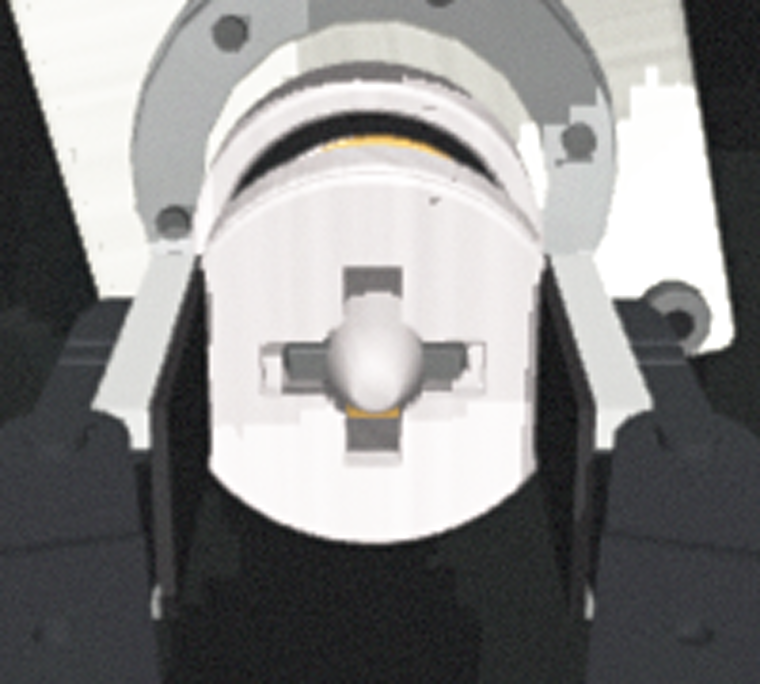

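step_arm(
  motion=[0,0,-0.6,0,1,0,0,-1.2,0,1,0,0,-1.2,0,1],
)

```text
t: 26.32
tool_pos: [0.4933, 0.0001, 0.2548]
eef_rot: [-0.044, 3.14, 0.0]
contact_force: [4.9, 2.2, -1.1]
width: 0.0363
```

step_arm(
  motion=[0,0,0.3,0,1,0,0,0.3,0,0,0,0,0.3,0,0,0,0,0.3,0,-0.4,0,0,0.3,0,-0.4],
)

```text
t: 26.95
tool_pos: [0.4925, 0.0002, 0.2543]
eef_rot: [0.044, -3.141, 0.0]
contact_force: [0.6, 0.7, -0.4]
width: 0.0598
```

```bash
python3 - <<'E'
from h import *
c=cam('wrist'); save(c['img'][180:360,220:420],'w29.png',3.8); delta([.4936,.001,.267],3.17); print(manip.get_obs()['wrist_torque'])
E
```

```text
shift [ -1.    0.8 -12.7] turn -0.0 yaw now -3.113 pos [4.926e-01 2.000e-04 2.543e-01] q [-0.15  0.37 -0.47  0.73 -0.   -0.18] F [ 0.2 -0.6  0.4] w 0.0596 t 27.0
[ 0.05334073  0.01960439 -0.00497063]
```

View pics/w29.png

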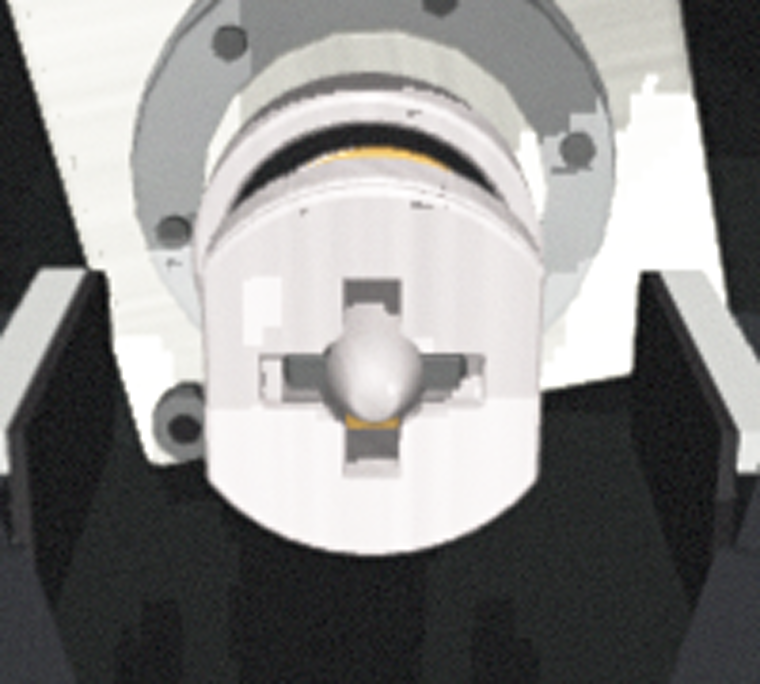

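step_arm(
  motion=[0,0,-20,0,-0.4,0,0,-70,0,-1,0,0,-100,0,-1,0,-60,-100,0,-1,0,-120,-100,0,-1,0,-180,-100,0,-1,0,-200,-100,0,-1,0,-200,-100,0,-1],
)

```text
t: 28.0
tool_pos: [0.4982, -0.2006, 0.3541]
eef_rot: [0.041, -3.141, -0.001]
contact_force: [-0.1, 0.7, 0.4]
width: 0.0857
```

```bash
python3 - <<'E'
from h import *
s=cam('scene'); save(s['img'],'s30.png'); save(s['img'][170:270,310:430],'s30c.png',6)
t=cam('top'); save(t['img'][100:300,170:450],'t30.png',2.8)
s2=cam('scene'); print(np.abs(s['img'].astype(int)-s2['img'])[195:250,340:400].mean()); delta([.4936,.001,.267],3.17)
E
```

```text
1.7071717171717171
shift [ -1.2 199.4  87.5] turn 0.001 yaw now -3.112 pos [ 0.4983 -0.1984  0.3543] q [-0.52  0.35 -0.21  1.01  0.   -0.54] F [ 0.4  0.6 -0.1] w 0.0857 t 28.15
```

View pics/s30c.png

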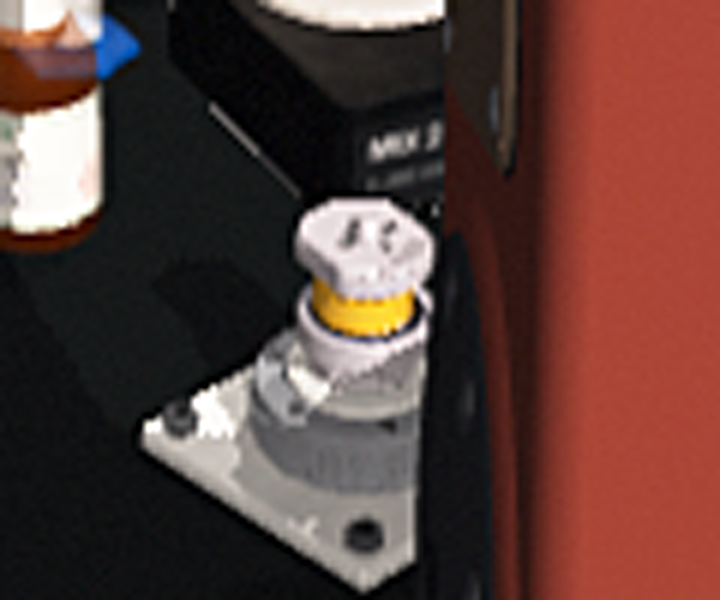

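View pics/t30.png

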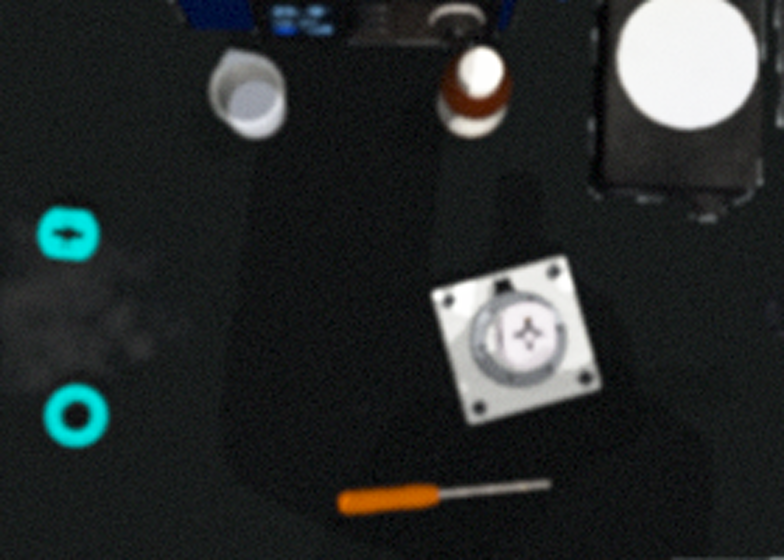

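```bash
python3 - <<'E'
from h import *
for n in('top','scene'):
  P=cloud(cam(n)); d=np.hypot(P[...,0]-.494,P[...,1]); m=(d>.013)&(d<.018)&(P[...,2]>.075)
  print(n,m.sum(),np.percentile(P[m][:,2],[10,50,90]).round(4))
  # reference: plate top 10mm
  q=(np.abs(P[...,0]-.494)<.045)&(np.abs(P[...,1])<.045)&(d>.045)&(P[...,2]<.02); print('plate',np.median(P[q][:,2]))
c=cam('wrist'); save(c['img'],'w31.png')
s=cam('scene'); save(s['img'][195:225,350:390],'s31.png',18)
E
```

```text
top 122 [0.0898 0.0916 0.0936]
plate 0.01080376339883915
scene 73 [0.0852 0.0898 0.0907]
plate 0.008848583211331196
```

View pics/s31.png

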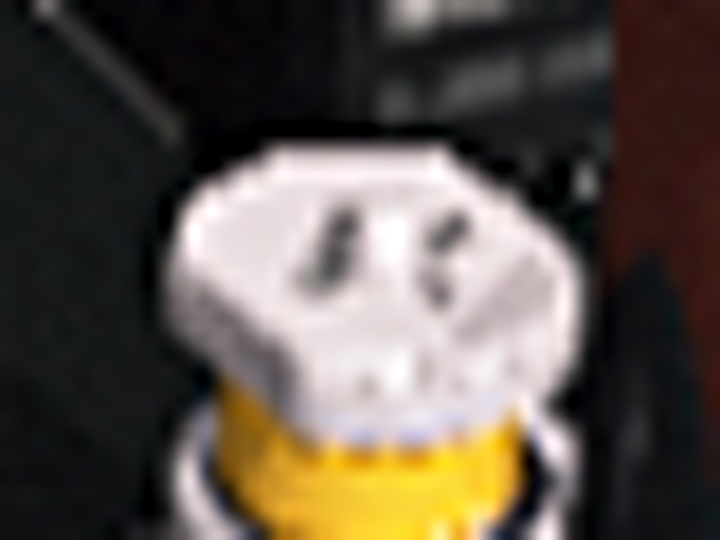

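```bash
python3 -c "
from h import *
print(manip.sign_off())"
```

```text
the job is handed in; nothing more can be done
None
```

The drive head is reassembled. The bearing, spacer and retainer went on in that order, and the pin is home in the retainer's cross groove, holding the stack down by itself.

- **Catching the pin:** I read the pin direction from the wrist camera, about 1.60 rad from world x. The slot dropped over it with no measurable resistance. I pressed down with about 13 N at most, turned a quarter turn and eased off. The upward force then fell from about 6 N to about zero as the pin took the load.
- **Height check after letting go:** The retainer's top measured about 90.8 mm in both the top and scene cameras, corrected against the plate. The expected height with the pin home is 90.5 mm; an uncaught retainer would sit at about 95 mm.
- **Bystanders and look-alikes:** The bottle, beaker and screwdriver, and the turquoise parts, look unmoved in the last top picture. I judged this by eye and did not measure them.
- **Forces and time:** The highest contact force I read was about 17 N, when the fingertips touched the bench while picking up the bearing. There was a sideways reading of about 5 N just before I released the retainer, and it went away on opening. I handed in at about 28 s.

The last scene pictures were too coarse to show the pin itself in the groove. That rests on the wrist picture just after release and the height check.

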